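# Open the decorating station and square up the cake

## Task

Swing the station's hinged clear guard up and right over until it rests open on its own. Then take the wooden tamper out of its leaning cradle and use it to nudge the cake board, without the gripper touching the board or the cake, until the board sits flush against both blue stops of the square corner. Finally stand the tamper upright on the bare counter; leave the bottle, the jar and the bowl where they are.

Things in the scene. Friction and masses are not known exactly. Their poses are not given: they have to be found in the camera images.
- station: Fixed station on the robot's left or right: steel bed, top 15 mm above the counter, in its frame x -150 to 110, y -110 to 110 mm. Origin on the counter, +x to the hinge side (away from robot, turned up to 17 deg), z up. Blue stops 20 mm high on the bed: far stop with face at x = 85, side stop with face at y = 90 mm (from x = -125). Hinge posts at x = 105, y = +-104 mm, 123 mm high.
- corner (a point): Inner corner between the two blue stops, on the bed's top (x = +85, y = +90, z = +15 mm in the station's frame; same axes).
- guard_hinge (a point): Middle of the guard's hinge line, at x = +105, y = 0, z = +110 mm in the station's frame; the hinge line runs along the station's y. Axes as the station's.
- guard (a joint): Guard angle in rad: 0 = closed (level, its bar towards the robot), grows as the bar swings up and over away from the robot; the balance point is at 1.57 and the open rest at 1.95. Below the balance point it falls shut, beyond it falls open. Mass 0.35 kg, light hinge friction.
- guard_bar (a point): Middle of the guard's black round grip bar, 14 mm thick, parallel to the hinge, 165 mm from it (110 mm above the counter when closed). It is free over 174 mm between two red side arms (8 mm wide, at y = +-91 mm), with a 38 mm gap to the clear panel (4 mm thick, 10 to 120 mm from the hinge). Axes turn with the guard.
- board: Loose golden cake board 120 (x) x 100 (y) x 12 mm, about 0.2 to 0.45 kg with the iced cake fixed on its middle (63 mm across, 60 mm high above the bed with the board). Origin at the centre of its underside, on the bed; x along the 120 mm side, within 15 deg of the station's x.
- board_corner (a point): The board's lower corner that belongs in the station's corner (x = +60, y = +50, z = 0 mm in the board's frame).
- stand: Fixed stand on the other side: dark base plate 10 mm thick (x -95 to 105, y +-95 mm), grey cradle, and a steel wire shelf at 230 to 240 mm height (x -40 to 90, y +-93 mm) on posts at x = 85, y = +-88 mm. Origin on the counter, z up, -x its open front (to the robot, turned up to 17 deg). The shelf blocks an upright gripper; one in line with the tamper passes in front of it.
- tamper: Loose tamper, 130 mm, 0.16 kg: heavy white foot 52 mm across, 45 mm high; square wooden handle 22 mm. Origin at the foot's underside centre, z along the handle away from the foot, x, y square to its faces. Starts at x = 20, z = 45 mm in the stand's frame, leaning 35 deg to the stand's -x. The cradle flanks and backs the foot only (to 50 mm along it). Draw it out along its axis.
- bottle: White squeeze bottle with a red cap, 60 mm across, 150 mm high, loose. Origin at the centre of its underside.
- jar: Amber jar with a steel lid, 68 mm across, 100 mm high, loose. Origin at the centre of its underside.
- bowl: Steel bowl, 84 mm across, 50 mm high, loose. Origin at the centre of its underside.
Things that resemble listed ones, but are neither listed nor needed, are in the scene too. What is shaped like the tamper but pink or purple is not meant.

How it is judged:
By the outcome, as a careful person would: the job done as asked, in the order asked, and still so for the second after the job is handed in, with the robot touching nothing.
It also fails if it takes over 72 s, if anything falls off the work surface, if the arm or the gripper's body presses on something with over 40 N, if the wrist force passes 120 N, or if a joint passes its speed limit or range.

## Robot

A 6-joint arm with a two-finger parallel gripper is mounted at the origin on the work surface. World frame = base frame: x ahead of the robot, y to its left, z up, the work surface at z = 0. Lengths are in m, angles in rad, forces in N, time in s.
With the tool pointing down it reaches from about 0.35 to 0.775 m from the base axis. Payload 7.3 kg.
Tool frame: the origin (TCP) lies on the centre line of the jaws, within the pads' length; the fingertips stand 11 mm ahead of it and the grasp point (between the pads) lies 8 mm behind it; y points along the fingers, z is the direction in which the jaws open and shut, and the axes are right-handed (so a half turn about y gives the same grasp; the last joint's range is limited). The gripper opens to 92 mm and grips with 3 to 60 N. Pads are 19 mm wide; open, the fingers measure 130 mm over their backs; the gripper's body (75 mm by 190 mm) begins 47 mm behind the grasp point.
Start: joints at [1.026, 0.342, 1.524, -0, 1.275, -0.146], TCP at [0.204, 0.484, 0.215] pointing down, gripper open.
Joint ranges: [-2.53, 2.53], [-0.77, 2.02], [0.04, 2.7], [-1, 4.14], [0.28, 2.66], [-3.11, 3.11]. Speed limits (rad/s): [2.57, 2.57, 3.14, 3.14, 3.14, 3.14].

## Interface

Orientations are given as [roll, pitch, yaw] about the fixed x, y, z axes, in that order (R = Rz(yaw) Ry(pitch) Rx(roll)).
In Python, from cell import robot, cams gives the robot as it stands.
- The arm moves only by the tool apply_moves, never from a script. Its argument "plan" is a list of rows, each a list of 7 numbers: the shift along the tool's x, y, z in m, then the turn, a rotation vector about the tool's x, y, z in degrees, then the gripper command: -1 is fully open, 1 is shut, values between are in proportion. A call has exactly 5 rows; each row is the pose to reach, as a shift and turn from the pose commanded when the call began, along the tool's axes at that moment; what a row does not reach only later rows make up. A row lasts 1/8 s, in which the tool goes at most 62.5 mm and 10.7 degrees, less where a joint would pass 70% of its speed; a pose out of reach is approached as far as the arm can. A call with a gripper value outside its range is refused whole. The fingers move at their own pace and stop on an object; "squeeze" is the grip in N (left out, the last holds). Time passes only in rows, so rows that repeat a pose let the fingers close, or fill a call up. It gives the time, the measured TCP pose, the force and the opening at its end, in the units of the state.
- robot.observe(): the state, without advancing time (a new reading comes with each control period).
- cams.read_camera(name): name is "side" or "top" or "wrist"; returns the picture (400x640x3 uint8, blue, green, red); there is no depth.
- cams.calibration(name): a dict with "fx", "fy", "cx", "cy" (pixels), "dist" ([k1, k2, p1, p2, k3] as OpenCV has them; the pictures are not rectified), "extrinsics" (4x4, takes a point from world to camera coordinates); the wrist camera has in their place "T_tool_cam" (4x4, takes a point from camera to tool coordinates, whose origin is the TCP and whose axes are the tool frame's). Camera axes: x right, y up, looking along -z (the intrinsics and any distortion apply to the point x, -y, -z); pixel columns grow to the right and rows downward; lengths in m; the calibration is good to about 2 mm. A picture is of the moment at which its call begins: read the wrist's pose just before it. calibration takes no time and is no camera call.
- robot.hand_in(): hands the job in, once; it reports no verdict.
The state is a dict: "time": time; "qpos": joint angles; "qvel": joint speeds; "joint_efforts": joint torques, N m; "tool_pos": TCP position; "tool_rot": TCP orientation; "contact_force": force on the tool from outside, world axes, zero at the start; "torque": the same for the moment, N m; "opening": finger opening in m.
Only numpy, scipy, OpenCV 4.12 (cv2) and the standard library are available. Lean on these libraries where they do the work, as an engineer would, in place of code of your own. Each camera call takes 0.05 s, during which the arm holds its last target. There are 200 camera calls.

## Working session

There is one attempt and no reset: what is moved stays moved. The work goes in short steps, Python scripts to look and compute and a tool call to move; the robot and the scene stay as the last step left them, time stands still between calls to the robot, and variables do not carry over. Pictures are saved under pics/ and viewed, about 8 in all and at most 12, crops included, and the job is handed in when it is done.

Besides the shell and the picture viewer there is one more tool, called after ">>>" by a JSON object that holds its "api" and its "payload". apply_moves: Moves the arm, as the interface text tells. Its arguments: {"type":"object","properties":{"plan":{"type":"array","items":{"type":"array","items":{"type":"number"}}},"squeeze":{"type":"number"}},"required":["plan"]}

```bash
ls; mkdir -p pics; python3 - <<'E'
from cell import robot,cams
import cv2,numpy as np
np.set_printoptions(precision=4,suppress=True)
s=robot.observe();print(s)
for n in("top","side"):
    cv2.imwrite(f"pics/{n}0.png",cams.read_camera(n));c=cams.calibration(n);print(n,c)
print(cams.calibration("wrist"))
E
```

```text
pics
{'time': 0.0, 'qpos': array([ 1.026 ,  0.3427,  1.525 , -0.    ,  1.2754, -0.146 ]), 'qvel': array([-0.0013, -0.0002, -0.0003,  0.0009,  0.0002,  0.0001]), 'joint_efforts': array([  0.001 , -43.1237, -24.4223,   0.0718,   0.0561,  -0.0001]), 'tool_pos': array([0.2036, 0.4834, 0.2145]), 'tool_rot': array([-1.5723,  0.0002, -0.3988]), 'contact_force': array([0.4912, 0.0878, 0.4702]), 'torque': array([ 0.0133,  0.03  , -0.0383]), 'opening': 0.09174735527232804}
top {'fx': 472.9769418309372, 'fy': 472.9769418309372, 'cx': 319.82393501347593, 'cy': 200.5929992833732, 'dist': array([-0.1133,  0.    ,  0.    ,  0.    ,  0.    ]), 'extrinsics': array([[ 0.0281, -0.9995, -0.0139,  0.1052],
       [ 0.9942,  0.0265,  0.1042, -0.5563],
       [-0.1038, -0.0168,  0.9945, -1.2257],
       [ 0.    ,  0.    ,  0.    ,  1.    ]])}
side {'fx': 488.49184315485235, 'fy': 488.49184315485235, 'cx': 317.97010889769336, 'cy': 198.15502260190246, 'dist': array([-0.1318,  0.    ,  0.    ,  0.    ,  0.    ]), 'extrinsics': array([[ 0.9705, -0.2413,  0.0022, -0.5084],
       [ 0.1644,  0.6678,  0.726 , -0.2144],
       [-0.1766, -0.7042,  0.6877, -1.137 ],
       [ 0.    ,  0.    ,  0.    ,  1.    ]])}
{'fx': 354.3323401366981, 'fy': 354.3323401366981, 'cx': 322.9546332021848, 'cy': 198.42193957252078, 'dist': array([0.0155, 0.    , 0.    , 0.    , 0.    ]), 'T_tool_cam': array([[-0.0008, -0.9635, -0.2677, -0.0727],
       [ 0.0006,  0.2677, -0.9635, -0.1705],
       [ 1.    , -0.0009,  0.0004, -0.0008],
       [ 0.    ,  0.    ,  0.    ,  1.    ]])}
```

View pics/top0.png

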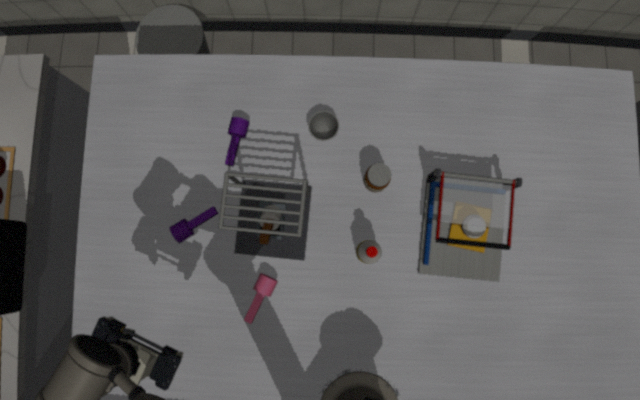

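View pics/side0.png

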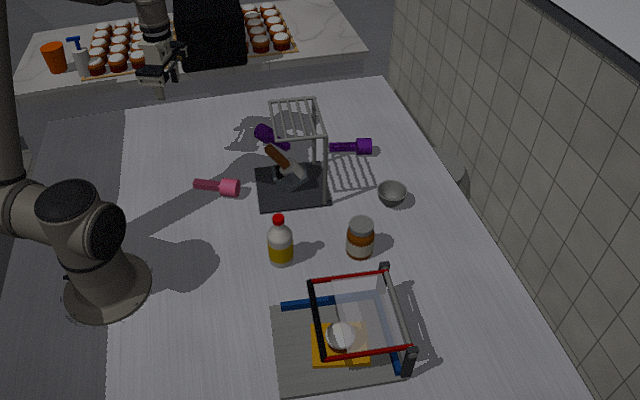

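The top view shows the station at right (about 420–520, 170–280), the stand at left (220–310, 170–260), the bottle at (370,250), the jar at (377,177) and the bowl at (323,125). Next I'll enlarge the station and stand.

```bash
python3 - <<'E'
import cv2,numpy as np
t=cv2.imread("pics/top0.png");s=cv2.imread("pics/side0.png")
def crop(im,x,y,w,h,W,H):
    c=cv2.resize(im[y:y+h,x:x+w],(W,H),interpolation=cv2.INTER_CUBIC);k=W/w
    for u in range(-(-x//10)*10,x+w,10):cv2.putText(c,str(u),(int((u-x+.5)*k),8),0,.3,(0,255,0));cv2.line(c,(int((u-x+.5)*k),9),(int((u-x+.5)*k),14),(0,255,0))
    for v in range(-(-y//10)*10,y+h,10):cv2.putText(c,str(v),(0,int((v-y+.5)*k)+3),0,.3,(0,255,0));cv2.line(c,(20,int((v-y+.5)*k)),(25,int((v-y+.5)*k)),(0,255,0))
    return np.clip(c*1.3,0,255).astype(np.uint8)
a=crop(t,410,165,120,120,600,600)
cv2.imwrite("pics/c1.png",a)
b=crop(t,215,165,100,100,400,400);d=crop(s,250,90,100,125,400,500)
o=np.zeros((500,800,3),np.uint8);o[:400,:400]=b;o[:,400:]=d
cv2.imwrite("pics/c2.png",o)
E
```

```text
(no output)
```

View pics/c1.png

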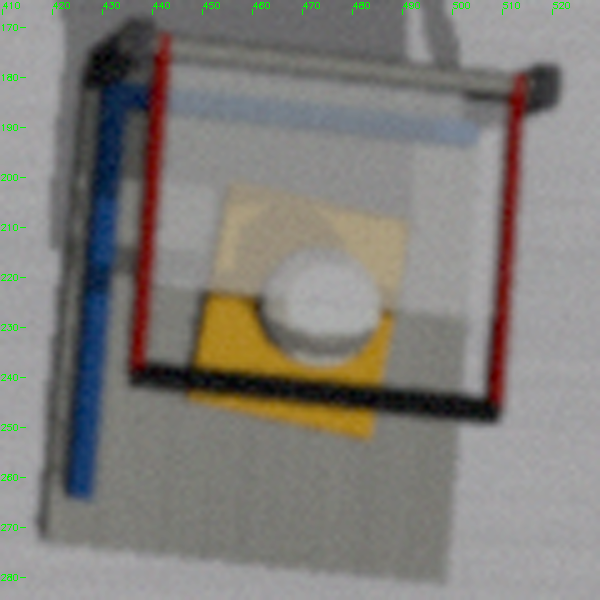

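View pics/c2.png

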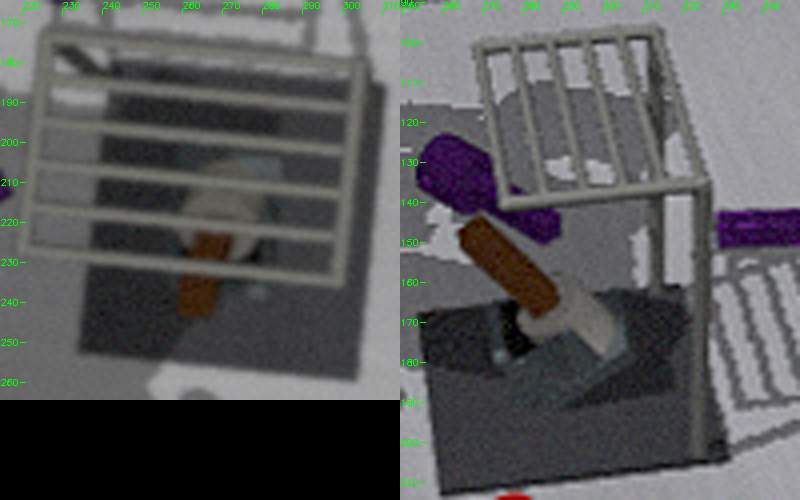

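c1 gives me the station bed, stops, bar ends and board corners. c2 gives the stand's base and shelf corners, with the handle end near (259,243) in the top view. Next I'll fit the poses.

```bash
cat > h.py <<'E'
import numpy as np,cv2
from scipy.optimize import least_squares
from scipy.spatial.transform import Rotation as R
np.set_printoptions(precision=4,suppress=True)
F=np.diag([1.,-1,-1])
def proj(P,c,E=None):
    E=c["extrinsics"] if E is None else E
    q=(E[:3,:3]@np.atleast_2d(P).T).T+E[:3,3]
    K=np.array([[c["fx"],0,c["cx"]],[0,c["fy"],c["cy"]],[0,0,1]])
    return cv2.projectPoints((q@F).reshape(-1,1,3),np.zeros(3),np.zeros(3),K,c["dist"])[0][:,0]
def wristE(c,s):
    T=np.eye(4);T[:3,:3]=R.from_euler('xyz',s["tool_rot"]).as_matrix();T[:3,3]=s["tool_pos"]
    return np.linalg.inv(T@c["T_tool_cam"])
def ray(px,z,c,E=None):
    f=lambda p:(proj([p[0],p[1],z],c,E)[0]-px)
    return least_squares(f,[.5,0]).x
def T2(p,pts):
    c,s=np.cos(p[2]),np.sin(p[2]);P=np.array(pts,float)/1000
    return np.c_[p[0]+c*P[:,0]-s*P[:,1],p[1]+s*P[:,0]+c*P[:,1],P[:,2]]
def fit(pts,px,c,p0,E=None):
    r=least_squares(lambda p:(proj(T2(p,pts),c,E)-px).ravel(),p0);return r.x,r.fun.reshape(-1,2)
E
python3 - <<'E'
from h import *
from cell import cams
c=cams.calibration("top")
o=lambda k,x,y,L:np.array(L,float)/k+[x-.5,y-.5]
p,f=fit([[-150,110,15],[-150,-110,15],[-60,95,110],[-60,-95,110],[85,90,35],[-125,90,35]],o(5,410,165,[[45,530],[446,580],[135,375],[497,411],[124,108],[92,495]]),c,[.5,-.3,0]);print("station",p,'\n',f)
p,f=fit([[-60,50,27],[-60,-50,27],[60,-50,27],[60,50,27]],o(5,410,165,[[190,398],[370,438],[407,220],[232,185]]),c,[.5,-.3,0]);print("board",p,'\n',f)
p,f=fit([[-95,95,10],[-95,-95,10],[105,-95,10],[-40,93,240],[-40,-93,240],[90,93,240],[90,-93,240]],o(4,215,165,[[80,350],[357,380],[385,85],[22,250],[340,282],[45,35],[362,62]]),c,[.5,.2,0]);print("stand",p,'\n',f)
for n,q,z in(("bottle",(371,252),.15),("jar",(378,171),.1),("bowl",(323,124),.05)):print(n,ray(q,z,c))
for q in ((260.1,243.3),(268,244)):pass
print("handle end px",proj(np.array([[p[0]+np.cos(p[2])*(.02-.13*.5736),p[1]+np.sin(p[2])*(.02-.13*.5736),.045+.13*.819]]),c), "seen",o(4,215,165,[[196,315]]))
for n,q,z in(("pink",(262,290),.02),("purp",(193,225),.02),("purp2",(236,140),.02)):print(n,ray(q,z,c))
E
```

```text
station [ 0.5104 -0.2679 -0.083 ] 
 [[-0.338   1.8901]
 [ 0.2541  0.2348]
 [-1.5459 -1.1177]
 [ 0.7475 -0.3462]
 [ 0.8022 -1.099 ]
 [ 0.1816  0.4987]]
board [ 0.4949 -0.2805 -0.1838] 
 [[-0.242   0.6168]
 [ 0.1203  0.2906]
 [ 0.5674 -0.0928]
 [-0.4295 -0.8352]]
stand [ 0.4967  0.2461 -0.0663] 
 [[-0.4687  0.7824]
 [ 0.5841  0.2182]
 [ 0.7749 -0.0487]
 [-2.5002  1.5794]
 [ 1.4793  1.6711]
 [-1.5483 -2.4696]
 [ 1.7317 -1.7502]]
bottle [ 0.4212 -0.0065]
jar [ 0.6248 -0.0253]
bowl [0.7565 0.1174]
handle end px [[263.6118 240.0898]] seen [[263.5  243.25]]
pink [0.3127 0.2667]
purp [0.479  0.4603]
purp2 [0.7146 0.3544]
```

```bash
cat >> h.py <<'E'
ST=(.5104,-.2679,-.083)
def tool(yaw,tilt): # approach tilted forward by tilt deg from straight down
    t=np.radians(tilt);A=np.array([[np.cos(t),np.sin(t),0],[0,0,1],[np.sin(t),-np.cos(t),0]])
    A=np.c_[[np.cos(t),0,np.sin(t)],[np.sin(t),0,-np.cos(t)],[0,1,0]]
    return R.from_euler('z',yaw)*R.from_matrix(A)
def stn(x,y,z,p=None):return T2(p or ST,[[x,y,z]])[0]
def plan(s,wps):
    """wps: (pos, Rotation, grip, nrows); prints calls of 5 rows"""
    p=np.array(s["tool_pos"]);r=R.from_euler('xyz',s["tool_rot"]);seq=[]
    for P,Q,g,n in wps:
        P=np.array(P);rv=(r.inv()*Q).as_rotvec()
        for i in range(1,n+1):seq.append((p+(P-p)*i/n,r*R.from_rotvec(rv*i/n),g))
        print("  step mm %.0f deg %.1f"%(1e3*np.linalg.norm(P-p)/n,np.degrees(np.linalg.norm(rv))/n))
        p,r=P,Q
    while len(seq)%5:seq.append(seq[-1])
    bp=np.array(s["tool_pos"]);br=R.from_euler('xyz',s["tool_rot"])
    for k in range(0,len(seq),5):
        rows=[]
        for P,Q,g in seq[k:k+5]:
            d=np.round(br.inv().apply(P-bp),4);v=np.round(np.degrees((br.inv()*Q).as_rotvec()),1);rows.append([*map(float,d+0.),*map(float,v+0.),g])
        print(str(rows).replace(" ",""))
        bp=bp+br.apply(rows[-1][:3]);br=br*R.from_rotvec(np.radians(rows[-1][3:6]))
E
python3 - <<'E'
from h import *
from cell import robot
s=robot.observe();T=tool(ST[2],45)
pre=stn(-64.6-45,0,91-45+30)  # back along finger normal, lower? 
# approach: come down along finger direction from behind/above, offset 25mm off bar normal
n=np.array([-.707,0,-.707])*22;back=np.array([-.707,0,.707])*70
a=np.array([-64.6,0,91.3])
A1=stn(*(a+n+back));A2=stn(*(a+n))
print(A1,A2)
plan(s,[([.36,.27,.36],tool(-.3,10),1,5),([.42,-.05,.36],tool(-.2,25),1,6),(A1,T,1,6),(A2,T,1,3)])
E
```

```text
[ 0.3812 -0.2572  0.1252] [ 0.4305 -0.2613  0.0757]
  step mm 60 deg 2.3
  step mm 54 deg 2.7
  step mm 53 deg 3.5
  step mm 23 deg 0.0
[[0.0454,-0.0291,-0.0272,0.1,-1.1,-2.0,1],[0.0908,-0.0581,-0.0545,0.2,-2.3,-4.0,1],[0.1362,-0.0872,-0.0817,0.3,-3.4,-6.0,1],[0.1816,-0.1163,-0.109,0.5,-4.5,-8.0,1],[0.227,-0.1453,-0.1362,0.6,-5.6,-10.0,1]]
[[0.0249,0.0043,-0.048,0.3,-1.0,-2.5,1],[0.0499,0.0087,-0.096,0.6,-1.9,-5.0,1],[0.0749,0.0131,-0.144,0.8,-2.8,-7.5,1],[0.0998,0.0174,-0.1919,1.1,-3.7,-10.0,1],[0.1248,0.0218,-0.2399,1.4,-4.6,-12.5,1]]
[[0.0196,0.0081,-0.0499,0.3,-0.9,-2.5,1],[0.0057,0.0446,-0.0851,1.0,-1.8,-5.8,1],[-0.0082,0.0811,-0.1203,1.6,-2.8,-9.1,1],[-0.0221,0.1176,-0.1555,2.3,-3.7,-12.5,1],[-0.0361,0.1542,-0.1906,2.9,-4.6,-15.8,1]]
[[-0.0259,0.0292,-0.0353,0.7,-0.9,-3.3,1],[-0.0518,0.0584,-0.0705,1.3,-1.9,-6.7,1],[-0.0491,0.0815,-0.0699,1.3,-1.9,-6.7,1],[-0.0464,0.1047,-0.0694,1.3,-1.9,-6.7,1],[-0.0437,0.1279,-0.0688,1.3,-1.9,-6.7,1]]
```

>>> {"api": "apply_moves", "payload": {"plan": [[0.0454,-0.0291,-0.0272,0.1,-1.1,-2.0,1],[0.0908,-0.0581,-0.0545,0.2,-2.3,-4.0,1],[0.1362,-0.0872,-0.0817,0.3,-3.4,-6.0,1],[0.1816,-0.1163,-0.109,0.5,-4.5,-8.0,1],[0.227,-0.1453,-0.1362,0.6,-5.6,-10.0,1]]}}

```text
time: 0.72
tool_pos: [0.3607, 0.2686, 0.3612]
tool_rot: [-1.569, -0.176, -0.3]
contact_force: [0.5, 0.7, 0.1]
opening: 0.0462
```

>>> {"api": "apply_moves", "payload": {"plan": [[0.0249,0.0043,-0.048,0.3,-1.0,-2.5,1],[0.0499,0.0087,-0.096,0.6,-1.9,-5.0,1],[0.0749,0.0131,-0.144,0.8,-2.8,-7.5,1],[0.0998,0.0174,-0.1919,1.1,-3.7,-10.0,1],[0.1248,0.0218,-0.2399,1.4,-4.6,-12.5,1]]}}

```text
time: 1.35
tool_pos: [0.4099, 0.0021, 0.3601]
tool_rot: [-1.568, -0.395, -0.217]
contact_force: [0.1, -0.0, -0.2]
opening: 0.0009
```

>>> {"api": "apply_moves", "payload": {"plan": [[0.0196,0.0081,-0.0499,0.3,-0.9,-2.5,1],[0.0057,0.0446,-0.0851,1.0,-1.8,-5.8,1],[-0.0082,0.0811,-0.1203,1.6,-2.8,-9.1,1],[-0.0221,0.1176,-0.1555,2.3,-3.7,-12.5,1],[-0.0361,0.1542,-0.1906,2.9,-4.6,-15.8,1]]}}

```text
time: 1.98
tool_pos: [0.4019, -0.1581, 0.2306]
tool_rot: [-1.547, -0.629, -0.133]
contact_force: [1.0, 0.2, 0.6]
opening: 0.0002
```

>>> {"api": "apply_moves", "payload": {"plan": [[-0.0259,0.0292,-0.0353,0.7,-0.9,-3.3,1],[-0.0518,0.0584,-0.0705,1.3,-1.9,-6.7,1],[-0.0518,0.0584,-0.0705,1.3,-1.9,-6.7,1],[-0.0518,0.0584,-0.0705,1.3,-1.9,-6.7,1],[-0.0518,0.0584,-0.0705,1.3,-1.9,-6.7,1]]}}

```text
time: 2.6
tool_pos: [0.4127, -0.207, 0.202]
tool_rot: [-1.544, -0.665, -0.129]
contact_force: [0.0, -0.4, 0.2]
opening: 0.0004
```

```bash
python3 - <<'E'
from h import *
from cell import robot
s=robot.observe();print(s["qpos"],s["tool_pos"],s["tool_rot"])
E
```

```text
[-1.0081 -0.0013  2.2256  0.8903  0.6857 -3.1045] [ 0.4127 -0.207   0.202 ] [-1.5439 -0.6646 -0.1285]
```

```bash
cat >> h.py <<'E'
GY=-.5;GT=40
def guardp(th,off,al=10,y=0):
    t=np.radians(GT);n=np.array([np.cos(t)*np.cos(.417),-np.cos(t)*np.sin(.417),np.sin(t)]);d=np.array([np.sin(t)*np.cos(.417),-np.sin(t)*np.sin(.417),-np.cos(t)])
    b=np.array([105-165*np.cos(th),y,110+165*np.sin(th)])
    return stn(*(b-n*off+d*al))
E
python3 - <<'E'
from h import *
from cell import robot
s=robot.observe();T=tool(GY,GT)
A1=guardp(0,42,-60);A2=guardp(0,35);print(A1,A2)
plan(s,[(A1+[0,0,.03],T,1,5),(A2,T,1,5)])
E
```

```text
[ 0.3885 -0.229   0.129 ] [ 0.4327 -0.2532  0.0798]
  step mm 11 deg 4.5
  step mm 19 deg 0.0
[[-0.0086,0.004,-0.0051,-3.0,3.3,-0.4,1],[-0.0173,0.0081,-0.0102,-6.0,6.6,-0.8,1],[-0.0259,0.0121,-0.0153,-9.0,9.9,-1.3,1],[-0.0345,0.0161,-0.0204,-11.9,13.2,-1.7,1],[-0.0432,0.0202,-0.0255,-14.9,16.5,-2.1,1]]
[[-0.0024,0.0186,0.0,0.0,0.0,0.0,1],[-0.0049,0.0371,0.0,0.0,0.0,0.0,1],[-0.0073,0.0557,0.0,0.0,0.0,0.0,1],[-0.0098,0.0743,-0.0001,0.0,0.0,0.0,1],[-0.0122,0.0929,-0.0001,0.0,0.0,0.0,1]]
```

>>> {"api": "apply_moves", "payload": {"plan": [[-0.0086,0.004,-0.0051,-3.0,3.3,-0.4,1],[-0.0173,0.0081,-0.0102,-6.0,6.6,-0.8,1],[-0.0259,0.0121,-0.0153,-9.0,9.9,-1.3,1],[-0.0345,0.0161,-0.0204,-11.9,13.2,-1.7,1],[-0.0432,0.0202,-0.0255,-14.9,16.5,-2.1,1]]}}

```text
time: 3.22
tool_pos: [0.3855, -0.2309, 0.165]
tool_rot: [-1.561, -0.693, -0.503]
contact_force: [-8.3, -15.3, -0.7]
opening: 0.0003
```

```bash
python3 - <<'E'
from h import *
from cell import robot,cams
cv2.imwrite("pics/s1.png",cv2.convertScaleAbs(cv2.resize(cams.read_camera("side")[150:,130:530],(800,500)),alpha=1.4))
s=robot.observe();print(s["time"],s["qpos"],s["contact_force"],s["torque"],s["tool_pos"])
E
```

```text
3.275 [-0.91    0.0066  2.3909  1.2276  0.2843 -3.1045] [-1.2727  0.8537 -1.2794] [ 0.2811  0.4272 -0.037 ] [ 0.3854 -0.2294  0.1645]
```

View pics/s1.png

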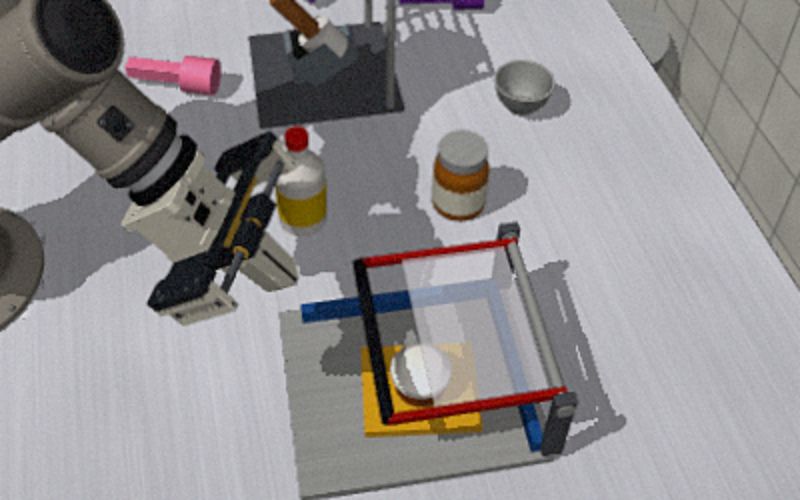

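The gripper hovers closed and clear in front of the guard, touching nothing, so the force reading was a transient. Joints 5 and 6 are at their limits. I'll fit a simple arm model so I can choose a reachable tool orientation.

```bash
cat >> h.py <<'E'
def fk(q,k):
    h,a0,L1,e,L2,L3,s4,s6,o6=k
    ry=lambda a:R.from_euler('y',a);rz=lambda a:R.from_euler('z',a)
    r=rz(q[0]);p=np.array([0,0,h])+r.apply([a0,0,0])
    r=r*ry(q[1]);p=p+r.apply([0,0,L1]);r=r*ry(q[2]);p=p+r.apply([e,0,L2])
    r=r*rz(s4*q[3])*ry(q[4]);p=p+r.apply([0,0,L3]);r=r*rz(s6*q[5]+o6)
    # columns: approach = r z ; tool y=approach, tool x= r x, tool z = x cross y
    return p,r*R.from_matrix(np.c_[[1,0,0],[0,0,1],[0,-1,0]])
E
cat > fitk.py <<'E'
from h import *
import json
from cell import robot
s=robot.observe()
D=[([1.026,.3427,1.525,0,1.2754,-.146],[.2036,.4834,.2145],[-1.5723,.0002,-.3988]),
([-1.0081,-.0013,2.2256,.8903,.6857,-3.1045],[.4127,-.207,.202],[-1.5439,-.6646,-.1285]),(s["qpos"],s["tool_pos"],s["tool_rot"])]
best=None
for s4 in(1,-1):
 for s6 in(1,-1):
  for o in(0,1.57,3.14,-1.57):
   def f(k):
    k=[*k[:6],s4,s6,k[6]];o=[]
    for q,p,t in D:
        P,Q=fk(q,k);o+=list((P-p)*5)+list((R.from_euler('xyz',t).inv()*Q).as_rotvec())
    return o+list(np.array(k[:6])*1e-3)
   r=least_squares(f,[.3,0,.4,0,.4,.25,o])
   if best is None or r.cost<best[0]:best=(r.cost,[*r.x[:6],s4,s6,r.x[6]],r.fun)
print(best[0],np.array(best[1]));print(best[2].round(3))
json.dump([float(x) for x in best[1]],open("k.json","w"))
E
python3 fitk.py
```

```text
0.0852293628276389 [ 0.6182 -0.1279  0.4851  0.1898  0.5647  0.5147  1.      1.      4.7124]
[ 0.326 -0.198 -0.004  0.    -0.     0.     0.064  0.036  0.011  0.
  0.    -0.    -0.111 -0.082 -0.008 -0.    -0.     0.     0.001 -0.
  0.     0.     0.001  0.001]
```

```bash
sed -i 's/    h,a0,L1,e,L2,L3,s4,s6,o6=k/    h,a0,L1,e,L2,L3,s4,s6,o6,d1,d4,x5=k/; s/apply(\[a0,0,0\])/apply([a0,d1,0])/; s/r=r\*rz(s4\*q\[3\])\*ry(q\[4\]);p=p+r.apply(\[0,0,L3\])/r=r*rz(s4*q[3]);p=p+r.apply([0,d4,0]);r=r*ry(q[4]);p=p+r.apply([x5,0,L3])/' h.py
python3 - <<'E'
s=open('fitk.py').read()
s=s.replace("k=[*k[:6],s4,s6,k[6]]","k=[*k[:6],s4,s6,*k[6:]]").replace("[.3,0,.4,0,.4,.25,o]","[.3,0,.4,0,.4,.25,o,0.05,0.02,0]").replace("*r.x[:6],s4,s6,r.x[6]]","*r.x[:6],s4,s6,*r.x[6:]]").replace("np.array(k[:6])*1e-3","np.array([k[1],k[3],*k[9:]])*1e-2")
open('fitk.py','w').write(s)
E
python3 fitk.py
```

```text
4.041181684281555e-07 [ 0.2249 -0.0001  0.5052  0.0474  0.3806  0.3295  1.      1.      4.7124
  0.076   0.0004  0.0003]
[-0.     0.     0.     0.    -0.     0.    -0.     0.    -0.     0.
  0.    -0.     0.    -0.    -0.    -0.    -0.     0.    -0.     0.
  0.001  0.     0.   ]
```

```bash
cat >> h.py <<'E'
import json,os
K=json.load(open("k.json")) if os.path.exists("k.json") else None
LO=np.array([-2.53,-.77,.04,-1,.28,-3.11])+.03;HI=np.array([2.53,2.02,2.7,4.14,2.66,3.11])-.03
def ik(P,Q,q0):
    f=lambda q:np.r_[(fk(q,K)[0]-P)*5,(Q.inv()*fk(q,K)[1]).as_rotvec()]
    r=least_squares(f,np.clip(q0,LO+1e-3,HI-1e-3),bounds=(LO,HI),xtol=1e-10,ftol=1e-12);return r.x,np.linalg.norm(r.fun)
E
python3 - <<'E'
from h import *
import h
from cell import robot
s=robot.observe();q0=s["qpos"]
for yaw in(-.55,-.3,-.083):
  for tilt in(0,15,25,35):
    h.GT=tilt;t=np.radians(tilt)
    def gp(th,off,al):
        dy=yaw-ST[2];n=np.array([np.cos(t)*np.cos(dy),np.cos(t)*np.sin(dy),np.sin(t)]);d=np.array([np.sin(t)*np.cos(dy),np.sin(t)*np.sin(dy),-np.cos(t)])
        return stn(*(np.array([105-165*np.cos(th),0,110+165*np.sin(th)])-n*off+d*al))
    out=[];q=np.array([-.5,.0,2.2,0,.9,-1.6])
    for th in(0,.4,.8,1.2,1.6,1.75):
        q,e=ik(gp(th,22,12),tool(yaw,tilt),q);out.append((round(e,3),))
        if th==0:qa=q
    print(yaw,tilt,[o[0] for o in out],qa,q)
E
```

```text
-0.55 0 [np.float64(0.0), np.float64(0.0), np.float64(0.0), np.float64(0.0), np.float64(0.0), np.float64(0.0)] [-0.6807  0.4278  1.7535 -0.      0.9603 -1.7015] [-0.5166  0.625   0.9387  0.      1.5779 -1.5374]
-0.55 15 [np.float64(0.0), np.float64(0.0), np.float64(0.0), np.float64(0.0), np.float64(0.0), np.float64(0.0)] [-0.7065  0.3284  1.9838  0.0746  0.5719 -1.7848] [-0.5121  0.464   1.2554 -0.0107  1.1606 -1.5299]
-0.55 25 [np.float64(0.011), np.float64(0.0), np.float64(0.0), np.float64(0.0), np.float64(0.0), np.float64(0.0)] [-0.7302  0.2967  2.1247  0.2564  0.31   -1.9799] [-0.5085  0.3833  1.444  -0.0228  0.8784 -1.5187]
-0.55 35 [np.float64(0.136), np.float64(0.052), np.float64(0.0), np.float64(0.0), np.float64(0.0), np.float64(0.0)] [-0.8803  0.2976  2.2327  1.2363  0.31   -3.08  ] [-0.5047  0.3273  1.6176 -0.0469  0.5868 -1.4946]
-0.3 0 [np.float64(0.0), np.float64(0.0), np.float64(0.0), np.float64(0.0), np.float64(0.0), np.float64(0.0)] [-0.6914  0.4287  1.7519 -0.      0.961  -1.9622] [-0.5247  0.6248  0.9391  0.      1.5777 -1.7955]
-0.3 15 [np.float64(0.0), np.float64(
[... 751 characters left out ...]
-2.1876] [-0.5314  0.6272  0.9348  0.      1.5796 -2.0191]
-0.083 15 [np.float64(0.0), np.float64(0.0), np.float64(0.0), np.float64(0.0), np.float64(0.0), np.float64(0.0)] [-0.8103  0.3472  1.9528  0.2831  0.6636 -2.5062] [-0.59    0.4741  1.2392  0.1352  1.2013 -2.1123]
-0.083 25 [np.float64(0.0), np.float64(0.0), np.float64(0.0), np.float64(0.0), np.float64(0.0), np.float64(0.0)] [-0.8983  0.3266  2.0841  0.6688  0.5191 -2.9383] [-0.6345  0.3988  1.4206  0.2733  0.962  -2.2383]
-0.083 35 [np.float64(0.12), np.float64(0.028), np.float64(0.0), np.float64(0.0), np.float64(0.0), np.float64(0.0)] [-0.9129  0.3221  2.1192  0.8397  0.4858 -3.08  ] [-0.6816  0.3483  1.587   0.4966  0.7455 -2.4591]
```

Low tilts are feasible but 35° or more isn't, so I'll grip the bar from above with the jaws straddling it and carry it around the whole arc without rotating the tool.

```bash
cat >> h.py <<'E'
_plan=plan
def plan(s,wps,chk=True):
    _plan(s,wps)
    if chk:
        q=s["qpos"];p=np.array(s["tool_pos"]);r=R.from_euler('xyz',s["tool_rot"]);
        for P,Q,g,n in wps:
            rv=(r.inv()*Q).as_rotvec();v=0;em=0
            for i in range(1,n+1):
                q2,e=ik(p+(np.array(P)-p)*i/n,r*R.from_rotvec(rv*i/n),q);v=max(v,np.abs((q2-q)/.125/[2.57,2.57,3.14,3.14,3.14,3.14]).max());em=max(em,e);q=q2
            print("   ik err %.3f speed %.2f"%(em,v),q.round(2));p,r=np.array(P),Q
E
python3 - <<'E'
from h import *
from cell import robot
s=robot.observe();V=tool(-.083-np.pi/2,0)
b=stn(-63,0,110);print(b)
plan(s,[(b+[-.02,0,.14],V,.26,10),(b+[0,0,.06],V,.26,5),(b,V,.26,5)])
for th in(.5,1,1.5,1.95):print(ik(stn(105-165*np.cos(th),0,110+165*np.sin(th)),V,[-.6,.4,1.7,0,1,-.5]))
E
```

```text
[ 0.4476 -0.2627  0.11  ]
  step mm 10 deg 7.6
  step mm 16 deg 0.0
  step mm 12 deg 0.0
[[0.0095,-0.0032,-0.0008,-2.3,6.3,3.5,0.26],[0.0191,-0.0064,-0.0016,-4.7,12.7,6.9,0.26],[0.0286,-0.0097,-0.0025,-7.0,19.0,10.4,0.26],[0.0382,-0.0129,-0.0033,-9.4,25.3,13.9,0.26],[0.0477,-0.0161,-0.0041,-11.7,31.6,17.3,0.26]]
[[0.0074,-0.0061,0.0031,-2.4,6.4,3.5,0.26],[0.0149,-0.0122,0.0061,-4.7,12.7,7.0,0.26],[0.0223,-0.0183,0.0092,-7.0,19.0,10.4,0.26],[0.0298,-0.0245,0.0122,-9.4,25.4,13.9,0.26],[0.0372,-0.0306,0.0153,-11.7,31.7,17.4,0.26]]
[[-0.0003,0.016,0.004,0.0,0.0,0.0,0.26],[-0.0006,0.032,0.0079,0.0,0.0,0.0,0.26],[-0.001,0.048,0.0119,0.0,0.0,0.0,0.26],[-0.0013,0.064,0.0159,0.0,0.0,0.0,0.26],[-0.0016,0.08,0.0199,0.0,0.0,0.0,0.26]]
[[0.0,0.012,0.0,0.0,0.0,0.0,0.26],[0.0,0.024,0.0,0.0,0.0,0.0,0.26],[0.0,0.036,0.0,0.0,0.0,0.0,0.26],[0.0,0.048,0.0,0.0,0.0,0.0,0.26],[0.0,0.06,0.0,0.0,0.0,0.0,0.26]]
   ik err 0.016 speed 1.89 [-0.7   0.27  1.52  0.    1.34 -0.62]
   ik err 0.000 speed 0.10 [-0.68  0.37  1.61 -0.    1.16 -0.6 ]
   ik err 0.000 speed 0.08 [-0.68  0.44  1.69 -0.    1.01 -0.6 ]
(array([-0.654 ,  0.3915,  1.5239, -0.    ,  1.2261, -0.571 ]), np.float64(8.886119947416683e-16))
(array([-0.6025,  0.444 ,  1.2741,  0.    ,  1.4235, -0.5195]), np.float64(6.304854800243424e-16))
(array([-0.5439,  0.5832,  0.9747, -0.    ,  1.5837, -0.4609]), np.float64(2.279339513538737e-15))
(array([-0.4994,  0.7521,  0.6974,  0.    ,  1.6921, -0.4163]), np.float64(6.705159649554677e-13))
```

>>> {"api": "apply_moves", "payload": {"plan": [[0.0095,-0.0032,-0.0008,-2.3,6.3,3.5,0.26],[0.0191,-0.0064,-0.0016,-4.7,12.7,6.9,0.26],[0.0286,-0.0097,-0.0025,-7.0,19.0,10.4,0.26],[0.0382,-0.0129,-0.0033,-9.4,25.3,13.9,0.26],[0.0477,-0.0161,-0.0041,-11.7,31.6,17.3,0.26]]}}

```text
time: 3.9
tool_pos: [0.4072, -0.2382, 0.198]
tool_rot: [-1.43, -0.496, -0.832]
contact_force: [0.6, 0.5, -0.1]
opening: 0.0337
```

>>> {"api": "apply_moves", "payload": {"plan": [[0.0074,-0.0061,0.0031,-2.4,6.4,3.5,0.26],[0.0149,-0.0122,0.0061,-4.7,12.7,7.0,0.26],[0.0223,-0.0183,0.0092,-7.0,19.0,10.4,0.26],[0.0298,-0.0245,0.0122,-9.4,25.4,13.9,0.26],[0.0372,-0.0306,0.0153,-11.7,31.7,17.4,0.26]]}}

```text
time: 4.53
tool_pos: [0.4273, -0.2436, 0.2449]
tool_rot: [-1.472, -0.12, -1.367]
contact_force: [0.3, -1.0, -0.1]
opening: 0.0337
```

```bash
python3 - <<'E'
from h import *
from cell import robot
s=robot.observe();V=tool(-.083-np.pi/2,0);print(s["time"],s["tool_pos"],s["tool_rot"],s["qpos"],fk(s["qpos"],K)[0])
b=stn(-63,0,110)
plan(s,[(b+[0,0,.05],V,.26,5),(b,V,.26,5)])
E
```

```text
4.525 [ 0.4273 -0.2436  0.2449] [-1.472  -0.1195 -1.3669] [-0.6741  0.1664  1.6899  0.0001  1.1304 -0.8839] [ 0.4274 -0.2436  0.2448]
  step mm 18 deg 3.8
  step mm 10 deg 0.0
[[0.0025,0.0176,0.0015,-1.3,3.3,1.2,0.26],[0.005,0.0353,0.0029,-2.6,6.7,2.4,0.26],[0.0075,0.0529,0.0044,-4.0,10.0,3.6,0.26],[0.01,0.0705,0.0059,-5.3,13.4,4.8,0.26],[0.0126,0.0881,0.0074,-6.6,16.7,6.0,0.26]]
[[0.0,0.01,0.0,0.0,0.0,0.0,0.26],[0.0,0.02,0.0,0.0,0.0,0.0,0.26],[0.0,0.03,0.0,0.0,0.0,0.0,0.26],[0.0,0.04,0.0,0.0,0.0,0.0,0.26],[0.0,0.05,0.0,0.0,0.0,0.0,0.26]]
   ik err 0.000 speed 0.16 [-0.68  0.38  1.62  0.    1.13 -0.6 ]
   ik err 0.000 speed 0.06 [-0.68  0.44  1.69 -0.    1.01 -0.6 ]
```

>>> {"api": "apply_moves", "payload": {"plan": [[0.0025,0.0176,0.0015,-1.3,3.3,1.2,0.26],[0.005,0.0353,0.0029,-2.6,6.7,2.4,0.26],[0.0075,0.0529,0.0044,-4.0,10.0,3.6,0.26],[0.01,0.0705,0.0059,-5.3,13.4,4.8,0.26],[0.0126,0.0881,0.0074,-6.6,16.7,6.0,0.26]]}}

```text
time: 5.15
tool_pos: [0.4479, -0.263, 0.159]
tool_rot: [-1.57, -0.001, -1.652]
contact_force: [0.3, 0.1, -0.0]
opening: 0.0339
```

```bash
python3 - <<'E'
from h import *
from cell import robot,cams
s=robot.observe();c=cams.calibration("wrist");print(s["tool_pos"],s["tool_rot"])
im=cams.read_camera("wrist");cv2.imwrite("pics/w1.png",im)
E=wristE(c,s)
print(proj(np.array([stn(-60,y,110) for y in(-80,0,80)]),c,E))
E
```

```text
[ 0.4479 -0.263   0.159 ] [-1.5702 -0.0007 -1.6516]
[[327.7413 320.5474]
 [328.5497 213.2484]
 [329.5453  83.9511]]
```

View pics/w1.png

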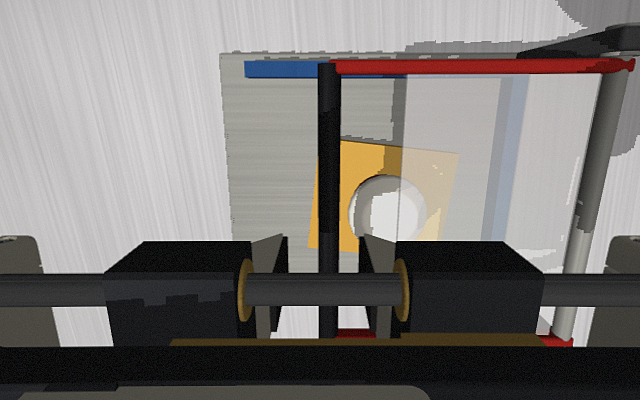

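The wrist view shows the bar at u≈329 between the jaws, against a predicted 328.5. I'll descend and grip.

>>> {"api": "apply_moves", "payload": {"plan": [[0,0.015,0,0,0,0,0.26],[0,0.03,0,0,0,0,0.26],[0,0.044,0,0,0,0,0.26],[0,0.05,0,0,0,0,0.26],[0,0.05,0,0,0,0,0.6]], "squeeze": 8}}

```text
time: 5.82
tool_pos: [0.4476, -0.2629, 0.1086]
tool_rot: [-1.57, 0.0, -1.651]
contact_force: [0.0, 0.1, 0.5]
opening: 0.0282
```

>>> {"api": "apply_moves", "payload": {"plan": [[0,0,0.002,0,0,0,1],[0,0,0.003,0,0,0,1],[0,0,0.003,0,0,0,1],[0,0,0.003,0,0,0,1],[0,0,0.003,0,0,0,1]], "squeeze": 8}}

```text
time: 6.45
tool_pos: [0.4508, -0.2633, 0.109]
tool_rot: [-1.57, -0.0, -1.651]
contact_force: [-0.2, 0.1, -0.3]
opening: 0.0006
```

```bash
python3 - <<'E'
from h import *
from cell import robot
s=robot.observe();V=R.from_euler('xyz',s["tool_rot"]);print(s["tool_pos"],s["contact_force"],s["opening"])
p=s["tool_pos"];dx=stn(1000,0,0)-stn(0,0,0)
w=[]
for i in range(1,16):
    th=1.93*(i/15);w.append((p+dx*.165*(1-np.cos(th))+[0,0,.165*np.sin(th)],V,1,1))
import h
h._plan(s,w)
print(ik(w[-1][0],V,s["qpos"]))
E
```

```text
[ 0.4508 -0.2633  0.109 ] [-0.1931  0.0945 -0.2599] 0.0005666901545220978
  step mm 21 deg 0.0
  step mm 21 deg 0.0
  step mm 21 deg 0.0
  step mm 21 deg 0.0
  step mm 21 deg 0.0
  step mm 21 deg 0.0
  step mm 21 deg 0.0
  step mm 21 deg 0.0
  step mm 21 deg 0.0
  step mm 21 deg 0.0
  step mm 21 deg 0.0
  step mm 21 deg 0.0
  step mm 21 deg 0.0
  step mm 21 deg 0.0
  step mm 21 deg 0.0
[[0.0,-0.0212,0.0014,0.0,0.0,0.0,1],[0.0,-0.042,0.0055,0.0,0.0,0.0,1],[0.0,-0.0621,0.0122,0.0,0.0,0.0,1],[0.0001,-0.0812,0.0215,0.0,0.0,0.0,1],[0.0001,-0.0989,0.0331,0.0,0.0,0.0,1]]
[[0.0,-0.0161,0.0138,0.0,0.0,0.0,1],[0.0001,-0.0303,0.0296,0.0,0.0,0.0,1],[0.0001,-0.0424,0.047,0.0,0.0,0.0,1],[0.0002,-0.0521,0.0659,0.0,0.0,0.0,1],[0.0002,-0.0593,0.0858,0.0,0.0,0.0,1]]
[[0.0001,-0.0046,0.0208,0.0,0.0,0.0,1],[0.0001,-0.0065,0.0419,0.0,0.0,0.0,1],[0.0002,-0.0057,0.0631,0.0,0.0,0.0,1],[0.0003,-0.0022,0.084,0.0,0.0,0.0,1],[0.0003,0.004,0.1043,0.0,0.0,0.0,1]]
(array([-0.5016,  0.7439,  0.7123,  0.0005,  1.6842, -0.4213]), np.float64(5.356941918163181e-13))
```

```bash
python3 - <<'E'
from h import *
from cell import robot,cams
w=cams.read_camera("wrist");a=cams.read_camera("side")[190:400,230:470]
o=np.zeros((600,640,3),np.uint8);o[:330]=w[50:380];o[330:,:309]=cv2.resize(a,(309,270))
b=cams.read_camera("top")[150:290,400:550];o[330:,320:609]=cv2.resize(b,(289,270))
cv2.imwrite("pics/w2.png",cv2.convertScaleAbs(o,alpha=1.3))
E
```

```text
(no output)
```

View pics/w2.png

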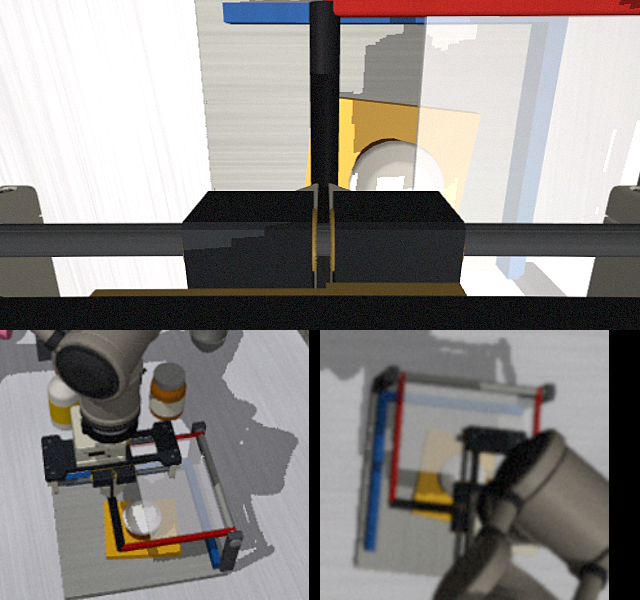

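The composite shows the fingers shut around the bar's line, but the opening reads about 0. I'll check the bar's height from its apparent width, 310–339 at row 120 and 329±11 at row 150 earlier.

```bash
python3 - <<'E'
from h import *
from cell import robot,cams
s=robot.observe();c=cams.calibration("wrist");E=wristE(c,s)
im=cv2.imread("pics/w2.png").astype(int).sum(2)
for r in(20,45,90,110,130,150):
    d=np.where(im[r,290:360]<170)[0]+290;print("row",r+50,d.min(),d.max())
for th in(-.1,-.05,0,.05,.1):
    x=105-165*np.cos(th);z=110+165*np.sin(th)
    P=np.array([stn(x+o,y,z) for y in(20,40,60) for o in(-7,7)]);print(th,proj(P,c,E).round(1).reshape(-1,4), proj(stn(x,91,z),c,E))
E
```

```text
row 70 310 339
row 95 310 339
row 140 311 338
row 160 311 338
row 180 311 338
row 200 311 337
-0.1 [[313.1 197.2 338.8 197.3]
 [312.9 160.8 339.4 160.9]
 [312.8 122.1 340.  122.2]] [[326.7821  57.3294]]
-0.05 [[311.5 201.4 338.3 201.5]
 [311.3 163.5 338.9 163.5]
 [311.1 123.1 339.6 123.2]] [[325.66    55.2962]]
0 [[310.6 206.  338.6 206.1]
 [310.3 166.4 339.2 166.5]
 [310.1 124.2 339.9 124.4]] [[325.3521  53.0562]]
0.05 [[310.4 211.  339.8 211.1]
 [310.2 169.6 340.5 169.7]
 [309.9 125.5 341.3 125.6]] [[325.9886  50.5819]]
0.1 [[311.2 216.4 342.  216.5]
 [311.  173.2 342.8 173.3]
 [310.7 126.8 343.7 127. ]] [[327.7263  47.8411]]
```

>>> {"api": "apply_moves", "payload": {"plan": [[0,-0.004,0,0,0,0,1],[0,-0.008,0,0,0,0,1],[0,-0.012,0,0,0,0,1],[0,-0.016,0,0,0,0,1],[0,-0.02,0,0,0,0,1]]}}

```text
time: 7.22
tool_pos: [0.4508, -0.2633, 0.1293]
tool_rot: [-1.57, -0.0, -1.651]
contact_force: [-0.2, 0.0, 0.3]
opening: 0.0004
```

```bash
python3 - <<'E'
from h import *
from cell import robot,cams
c=cams.calibration("wrist");s=robot.observe();E=wristE(c,s);im=cams.read_camera("wrist")
print(s["contact_force"],s["opening"],s["tool_pos"])
g=cv2.convertScaleAbs(im,alpha=1.3).astype(int).sum(2)
for r in(100,140,180):
    d=np.where(g[r,290:360]<170)[0]+290;print("row",r,d.min(),d.max())
for th in(-.1,-.05,0,.05,.1,.13):
    x=105-165*np.cos(th);z=110+165*np.sin(th)
    P=np.array([stn(x+o,y,z) for y in(40,60) for o in(-7,7)]);print(th,proj(P,c,E).round(1).reshape(-1,4), proj(stn(x,91,z),c,E))
cv2.imwrite("pics/w3.png",cv2.resize(im[40:340,200:440],(640,800)[::1] if 0 else (480,600)))
E
```

```text
[-0.2447  0.0045  0.2816] 0.0004124820926466909 [ 0.4508 -0.2633  0.1293]
row 100 312 337
row 140 312 336
row 180 312 336
-0.1 [[313.8 155.  337.8 155.1]
 [313.7 119.9 338.3 120. ]] [[326.3526  61.6225]]
-0.05 [[312.4 157.2 337.3 157.3]
 [312.2 120.8 337.8 120.9]] [[325.332   59.9891]]
0 [[311.6 159.6 337.5 159.7]
 [311.4 121.7 338.1 121.8]] [[325.0446  58.208 ]]
0.05 [[311.5 162.2 338.6 162.3]
 [311.3 122.6 339.2 122.7]] [[325.5943  56.263 ]]
0.1 [[312.2 165.  340.5 165.1]
 [312.1 123.7 341.3 123.8]] [[327.1033  54.1355]]
0.13 [[313.1 166.8 342.2 166.9]
 [313.  124.4 343.  124.5]] [[328.5277  52.7626]]
```

View pics/w3.png

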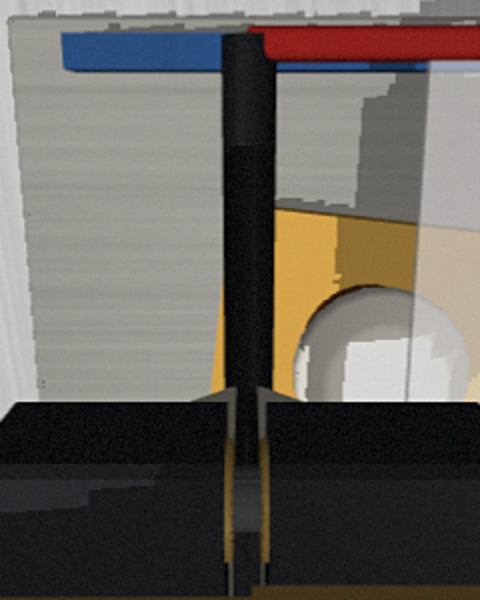

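```bash
python3 - <<'E'
from h import *
from cell import robot,cams
c=cams.calibration("wrist");s=robot.observe();E=np.linalg.inv(c["T_tool_cam"])
for x in(-.0095,.0095):
  for y in(-.06,-.04,-.02,-.008,0,.011,.02,.03):print(x,y,proj([x,y,.0],c,E)[0],proj([x,y,.019],c,E)[0])
E
```

```text
-0.0095 -0.06 [325.6519 285.0395] [380.4497 285.1177]
-0.0095 -0.04 [325.2919 259.9134] [372.6428 259.9694]
-0.0095 -0.02 [325.0181 240.8002] [366.7088 240.8433]
-0.0095 -0.008 [324.8832 231.3789] [363.7853 231.4167]
-0.0095 0 [324.8029 225.7684] [362.0447 225.8033]
-0.0095 0.011 [324.7031 218.7925] [359.881  218.8241]
-0.0095 0.02 [324.6293 213.635 ] [358.2816 213.6644]
-0.0095 0.03 [324.5544 208.4049] [356.66   208.4321]
0.0095 -0.06 [325.5057 332.4361] [378.1898 332.5269]
0.0095 -0.04 [325.1763 301.9013] [370.9281 301.9662]
0.0095 -0.02 [324.9238 278.4762] [365.3621 278.5256]
0.0095 -0.008 [324.7986 266.865 ] [362.6047 266.908 ]
0.0095 0 [324.7239 259.9297] [360.9582 259.9692]
0.0095 0.011 [324.6308 251.2849] [358.9063 251.3205]
0.0095 0.02 [324.5618 244.878 ] [357.386  244.9108]
0.0095 0.03 [324.4917 238.3672] [355.8412 238.3974]
```

The visible tips end at about v≈235, so the pads sat higher than I assumed and closed above the bar. I'll open, shift to station y≈+45 so the fingers stay clear of the cake, and go deeper.

```bash
python3 - <<'E'
from h import *
from cell import robot
s=robot.observe();V=tool(-.083-np.pi/2,0)
b=stn(-63,45,88);plan(s,[(b+[0,0,.05],V,.26,5),(b,V,.26,5)])
E
```

```text
step mm 9 deg 0.0
  step mm 10 deg 0.0
[[-0.0091,-0.0016,-0.0007,0.0,0.0,0.0,0.26],[-0.0182,-0.0033,-0.0013,0.0,0.1,0.0,0.26],[-0.0273,-0.0049,-0.002,-0.1,0.1,0.0,0.26],[-0.0364,-0.0066,-0.0027,-0.1,0.1,0.0,0.26],[-0.0455,-0.0082,-0.0033,-0.1,0.2,0.0,0.26]]
[[0.0,0.01,0.0,0.0,0.0,0.0,0.26],[0.0,0.02,0.0,0.0,0.0,0.0,0.26],[0.0,0.03,0.0,0.0,0.0,0.0,0.26],[0.0,0.04,0.0,0.0,0.0,0.0,0.26],[0.0,0.05,0.0,0.0,0.0,0.0,0.26]]
   ik err 0.000 speed 0.05 [-0.6   0.38  1.7   0.    1.06 -0.52]
   ik err 0.000 speed 0.06 [-0.6   0.44  1.76 -0.    0.94 -0.52]
```

>>> {"api": "apply_moves", "payload": {"plan": [[-0.0091,-0.0016,-0.0007,0,0,0,0.26],[-0.0182,-0.0033,-0.0013,0,0.1,0,0.26],[-0.0273,-0.0049,-0.002,0,0.1,0,0.26],[-0.0364,-0.0066,-0.0027,0,0.1,0,0.26],[-0.0455,-0.0082,-0.0033,0,0.2,0,0.26]]}}

```text
time: 7.9
tool_pos: [0.4511, -0.2169, 0.1373]
tool_rot: [-1.57, 0.0, -1.654]
contact_force: [-0.2, -0.2, 0.3]
opening: 0.0338
```

>>> {"api": "apply_moves", "payload": {"plan": [[0,0.01,0,0,0,0,0.26],[0,0.02,0,0,0,0,0.26],[0,0.03,0,0,0,0,0.26],[0,0.04,0,0,0,0,0.26],[0,0.05,0,0,0,0,0.4]]}}

```text
time: 8.52
tool_pos: [0.4511, -0.2177, 0.0863]
tool_rot: [-1.57, 0.0, -1.655]
contact_force: [0.1, -0.3, -0.3]
opening: 0.029
```

>>> {"api": "apply_moves", "payload": {"plan": [[0,0,0.002,0,0,0,1],[0,0,0.003,0,0,0,1],[0,0,0.003,0,0,0,1],[0,0,0.003,0,0,0,1],[0,0,0.003,0,0,0,1]], "squeeze": 8}}

```text
time: 9.15
tool_pos: [0.4551, -0.2181, 0.0876]
tool_rot: [-1.567, -0.001, -1.655]
contact_force: [4.9, 0.3, -2.1]
opening: 0.014
```

The bar is gripped, with the opening at 14 mm. Now I'll follow the arc in three calls, using the rows already computed.

>>> {"api": "apply_moves", "payload": {"plan": [[0,-0.0212,0.0014,0,0,0,1],[0,-0.042,0.0055,0,0,0,1],[0,-0.0621,0.0122,0,0,0,1],[0,-0.0812,0.0215,0,0,0,1],[0,-0.0989,0.0331,0,0,0,1]]}}

```text
time: 9.78
tool_pos: [0.4892, -0.2209, 0.1864]
tool_rot: [-1.566, -0.0, -1.655]
contact_force: [12.7, -2.0, -11.6]
opening: 0.0135
```

>>> {"api": "apply_moves", "payload": {"plan": [[0,-0.0141,0.0158,0,0,0,1],[0,-0.0273,0.0326,0,0,0,1],[0,-0.0394,0.051,0,0,0,1],[0,-0.0491,0.0699,0,0,0,1],[0,-0.0563,0.0898,0,0,0,1]]}}

```text
time: 10.4
tool_pos: [0.5758, -0.2282, 0.2433]
tool_rot: [-1.572, -0.0, -1.655]
contact_force: [-1.4, -0.0, 1.5]
opening: 0.0135
```

>>> {"api": "apply_moves", "payload": {"plan": [[0,-0.0046,0.0208,0,0,0,1],[0,-0.0065,0.0419,0,0,0,1],[0,-0.0057,0.0631,0,0,0,1],[0,-0.0022,0.084,0,0,0,1],[0,0.002,0.1,0,0,0,1]]}}

```text
time: 11.02
tool_pos: [0.6759, -0.2367, 0.2403]
tool_rot: [-1.572, -0.0, -1.655]
contact_force: [0.4, -1.0, -1.6]
opening: 0.0135
```

```bash
python3 - <<'E'
from h import *
from cell import robot
s=robot.observe();d=s["tool_pos"]-stn(105,45,110);print(d,np.cos(.083)*d[0]-np.sin(.083)*d[1],s["contact_force"],s["opening"])
E
```

```text
[ 0.0572 -0.005   0.1303] 0.057394369483381544 [ 0.3751 -0.9588 -1.6045] 0.013522942111643038
```

>>> {"api": "apply_moves", "payload": {"plan": [[0,0,0,0,0,0,0.2],[0,0,0,0,0,0,0.2],[0,-0.02,0,0,0,0,0.2],[0,-0.05,0,0,0,0,0.2],[0,-0.09,0,0,0,0,0.2]]}}

```text
time: 11.65
tool_pos: [0.6748, -0.2365, 0.3315]
tool_rot: [-1.572, 0.0, -1.655]
contact_force: [-0.3, 0.1, -0.2]
opening: 0.0369
```

```bash
cat >> h.py <<'E'
SD=(.4967,.2461,-.0663)
def tam(s,dx=0):return T2(SD,[[20-.5736*s+dx,0,45+.8192*s]])[0]
E
python3 - <<'E'
from h import *
from cell import robot
s=robot.observe();T=tool(SD[2],35);V=tool(-.6,0)
print(tam(92),ik(tam(92),T,[.3,.4,1.7,0,.6,-1]),ik(tam(180),T,[.3,.4,1.7,0,.6,-1]))
plan(s,[([.5,-.08,.38],tool(-1.0,8),-1,5),([.40,.13,.36],tool(-.35,20),-1,5),(tam(180),T,-1,5)])
E
```

```text
[0.464  0.2483 0.1204] (array([ 0.5505,  0.3069,  2.0915, -0.97  ,  0.405 , -0.11  ]), np.float64(0.015339473232000075)) (array([ 0.6441,  0.1203,  2.0849, -0.7493,  0.5813, -0.296 ]), np.float64(1.1280294311686602e-11))
  step mm 48 deg 7.7
  step mm 47 deg 7.8
  step mm 41 deg 4.4
[[-0.0282,-0.0097,-0.0375,0.5,-7.5,-1.6,-1],[-0.0565,-0.0193,-0.0749,1.1,-15.0,-3.1,-1],[-0.0847,-0.029,-0.1124,1.6,-22.5,-4.7,-1],[-0.113,-0.0386,-0.1499,2.1,-30.0,-6.2,-1],[-0.1412,-0.0483,-0.1874,2.7,-37.5,-7.8,-1]]
[[-0.0463,-0.0025,0.0059,1.8,-7.2,-2.3,-1],[-0.0925,-0.005,0.0118,3.6,-14.4,-4.6,-1],[-0.1388,-0.0075,0.0177,5.4,-21.7,-6.9,-1],[-0.185,-0.01,0.0236,7.2,-28.9,-9.2,-1],[-0.2313,-0.0125,0.0295,9.0,-36.2,-11.5,-1]]
[[-0.0168,0.0295,0.0238,1.5,-2.9,-3.0,-1],[-0.0337,0.059,0.0476,3.0,-5.7,-6.0,-1],[-0.0506,0.0886,0.0714,4.5,-8.6,-9.0,-1],[-0.0675,0.1181,0.0952,6.0,-11.5,-11.9,-1],[-0.0843,0.1476,0.1189,7.5,-14.4,-14.9,-1]]
   ik err 0.000 speed 0.54 [-0.25  0.18  1.31 -0.1   1.55 -0.82]
   ik err 0.000 speed 0.41 [ 0.29 -0.1   1.69 -0.22  1.27 -0.89]
   ik err 0.000 speed 0.53 [ 0.64  0.12  2.08 -0.75  0.58 -0.3 ]
```

```bash
python3 - <<'E'
from h import *
for tilt in(35,32,30,28):
  T=tool(SD[2],tilt)
  for sg in(100,107):
    # grasp point at s=sg on the axis, TCP 8mm ahead along approach
    P=tam(sg)+T.apply([0,.008,0]);q,e=ik(P,T,[.4,.3,1.9,-.5,.6,-.5]);q2,e2=ik(P-T.apply([0,.09,0]),T,[.4,.3,1.9,-.5,.6,-.5]);print(tilt,sg,P,round(e,4),q.round(2),round(e2,4))
E
```

```text
35 100 [0.464  0.2483 0.1204] 0.0153 [ 0.55  0.31  2.09 -0.97  0.41 -0.11] 0.0
35 107 [0.46   0.2485 0.1261] 0.0087 [ 0.56  0.29  2.1  -0.97  0.41 -0.11] 0.0
32 100 [0.4637 0.2483 0.1201] 0.0 [ 0.53  0.31  2.07 -0.83  0.42 -0.26] 0.0
32 107 [0.4596 0.2486 0.1259] 0.0 [ 0.54  0.29  2.07 -0.81  0.43 -0.28] 0.0
30 100 [0.4634 0.2483 0.12  ] 0.0 [ 0.52  0.3   2.05 -0.71  0.44 -0.39] 0.0
30 107 [0.4594 0.2486 0.1257] 0.0 [ 0.53  0.29  2.05 -0.69  0.45 -0.4 ] 0.0
28 100 [0.4632 0.2483 0.1199] 0.0 [ 0.51  0.31  2.02 -0.6   0.47 -0.5 ] 0.0
28 107 [0.4592 0.2486 0.1256] 0.0 [ 0.51  0.29  2.02 -0.59  0.48 -0.51] 0.0
```

>>> {"api": "apply_moves", "payload": {"plan": [[-0.0282,-0.0097,-0.0375,0.5,-7.5,-1.6,-1],[-0.0565,-0.0193,-0.0749,1.1,-15.0,-3.1,-1],[-0.0847,-0.029,-0.1124,1.6,-22.5,-4.7,-1],[-0.113,-0.0386,-0.1499,2.1,-30.0,-6.2,-1],[-0.1412,-0.0483,-0.1874,2.7,-37.5,-7.8,-1]]}}

```text
time: 12.28
tool_pos: [0.4987, -0.0792, 0.3796]
tool_rot: [-1.569, -0.144, -0.995]
contact_force: [0.4, 1.1, 1.2]
opening: 0.0818
```

>>> {"api": "apply_moves", "payload": {"plan": [[-0.0463,-0.0025,0.0059,1.8,-7.2,-2.3,-1],[-0.0925,-0.005,0.0118,3.6,-14.4,-4.6,-1],[-0.1388,-0.0075,0.0177,5.4,-21.7,-6.9,-1],[-0.185,-0.01,0.0236,7.2,-28.9,-9.2,-1],[-0.2313,-0.0125,0.0295,9.0,-36.2,-11.5,-1]]}}

```text
time: 12.9
tool_pos: [0.3992, 0.1304, 0.3588]
tool_rot: [-1.571, -0.353, -0.345]
contact_force: [0.4, 0.7, -0.6]
opening: 0.0918
```

```bash
python3 - <<'E'
from h import *
from cell import robot
s=robot.observe();T=tool(SD[2],31);G=tam(102)+T.apply([0,.008,0])
plan(s,[(G-T.apply([0,.085,0]),T,-1,5)])
E
```

```text
step mm 41 deg 3.9
[[-0.0156,0.0293,0.0241,1.4,-2.9,-2.1,-1],[-0.0312,0.0585,0.0481,2.8,-5.8,-4.3,-1],[-0.0468,0.0878,0.0722,4.1,-8.7,-6.4,-1],[-0.0624,0.1171,0.0962,5.5,-11.6,-8.6,-1],[-0.078,0.1463,0.1203,6.9,-14.4,-10.7,-1]]
   ik err 0.000 speed 0.33 [ 0.6   0.12  2.03 -0.57  0.63 -0.5 ]
```

>>> {"api": "apply_moves", "payload": {"plan": [[-0.0156,0.0293,0.0241,1.4,-2.9,-2.1,-1],[-0.0312,0.0585,0.0481,2.8,-5.8,-4.3,-1],[-0.0468,0.0878,0.0722,4.1,-8.7,-6.4,-1],[-0.0624,0.1171,0.0962,5.5,-11.6,-8.6,-1],[-0.078,0.1463,0.1203,6.9,-14.4,-10.7,-1]]}}

```text
time: 13.52
tool_pos: [0.4199, 0.2511, 0.194]
tool_rot: [-1.569, -0.541, -0.069]
contact_force: [1.0, -0.9, 0.0]
opening: 0.0916
```

```bash
python3 - <<'E'
from h import *
from cell import robot,cams
s=robot.observe();c=cams.calibration("wrist");E=wristE(c,s);w=cams.read_camera("wrist");print(s["tool_pos"],s["tool_rot"])
t=cams.read_camera("top")[150:290,400:550]
cv2.imwrite("pics/w4.png",np.vstack([w[80:],cv2.resize(np.hstack([t,cams.read_camera("side")[200:340,300:450]]),(640,280))]))
cv2.imwrite("pics/topg.png",cams.read_camera("top"))
hd=[T2(SD,[[20-.5736*130+x*.8192,y,45+.8192*130+x*.5736]])[0] for x,y in((-11,-11),(-11,11),(11,11),(11,-11))]
print(proj(np.array(hd),c,E)-[0,80])
E
```

```text
[0.4199 0.2511 0.194 ] [-1.5692 -0.541  -0.0693]
[[306.7233 115.1002]
 [341.0173 115.0484]
 [340.7301 148.0857]
 [307.0823 148.1346]]
```

View pics/w4.png

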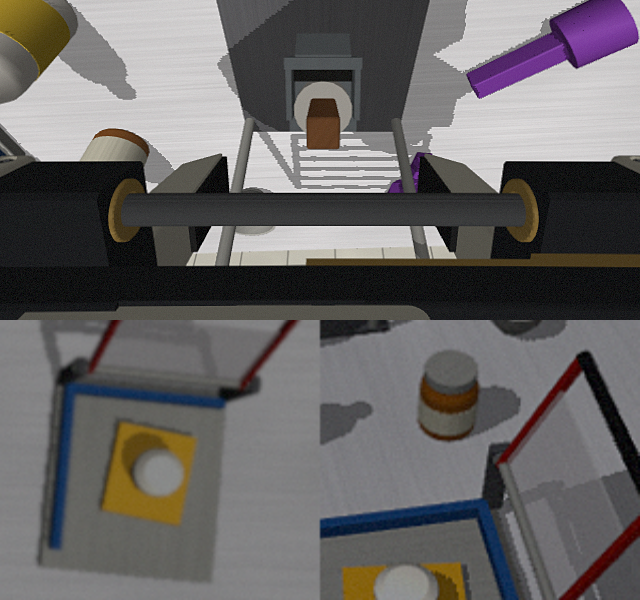

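The wrist view shows the handle end at u 307–340, which matches the prediction, and the guard rests open in both views. I'll move in and grip.

>>> {"api": "apply_moves", "payload": {"plan": [[0,0.018,0,0,0,0,-1],[0,0.036,0,0,0,0,-1],[0,0.054,0,0,0,0,-1],[0,0.072,0,0,0,0,-1],[0,0.088,0,0,0,0,-0.2]]}}

```text
time: 14.35
tool_pos: [0.4674, 0.2468, 0.1208]
tool_rot: [-1.569, -0.542, -0.074]
contact_force: [0.4, 0.3, -0.2]
opening: 0.0858
```

>>> {"api": "apply_moves", "payload": {"plan": [[0,0,0,0,0,0,1],[0,0,0,0,0,0,1],[0,0,0,0,0,0,1],[0,0,0,0,0,0,1],[0,0,0,0,0,0,1]], "squeeze": 50}}

```text
time: 14.98
tool_pos: [0.4655, 0.2477, 0.1189]
tool_rot: [-1.57, -0.539, -0.071]
contact_force: [-0.3, 0.8, 0.6]
opening: 0.0364
```

```bash
python3 - <<'E'
from h import *
from cell import robot
s=robot.observe();print(s["tool_pos"],s["tool_rot"],s["opening"],s["contact_force"])
p=np.array(s["tool_pos"]);a=tam(1)-tam(0)  # per mm... unit axis in m per mm
r=R.from_euler('xyz',s["tool_rot"])
plan(s,[(p+a*90,r,1,5)])
p2=p+a*90
plan(dict(s,tool_pos=p2,qpos=ik(p2,r,s["qpos"])[0]),[([.40,.16,.34],tool(-.066,15),1,4),([.42,-.03,.36],tool(-.083,0),1,4),([.38,-.2,.28],tool(-.083,-4),1,5)])
E
```

```text
[0.4655 0.2477 0.1189] [-1.5701 -0.5392 -0.0707] 0.036352210911196774 [-0.2775  0.799   0.5772]
  step mm 18 deg 0.0
[[-0.0013,-0.018,0.0,0.0,0.0,0.0,1],[-0.0026,-0.0359,-0.0001,0.0,0.0,0.0,1],[-0.0039,-0.0539,-0.0001,0.0,0.0,0.0,1],[-0.0052,-0.0718,-0.0001,0.0,0.0,0.0,1],[-0.0064,-0.0898,-0.0002,0.0,0.0,0.0,1]]
   ik err 0.000 speed 0.13 [ 0.61  0.12  2.04 -0.58  0.63 -0.48]
  step mm 43 deg 4.0
  step mm 48 deg 3.8
  step mm 38 deg 0.8
[[0.0173,-0.0326,-0.023,0.0,-0.1,4.0,1],[0.0346,-0.0652,-0.0459,0.0,-0.1,7.9,1],[0.0519,-0.0978,-0.0689,0.1,-0.2,11.9,1],[0.0692,-0.1304,-0.0918,0.1,-0.2,15.9,1],[0.079,-0.1304,-0.1388,0.0,0.0,19.6,1]]
[[0.0091,-0.0033,-0.0471,0.0,0.2,3.8,1],[0.0183,-0.0066,-0.0941,-0.1,0.5,7.5,1],[0.0274,-0.0099,-0.1411,-0.1,0.7,11.3,1],[0.0188,0.0047,-0.1756,-0.1,0.7,12.1,1],[0.0102,0.0193,-0.2101,-0.1,0.7,12.9,1]]
[[-0.0047,0.0161,-0.0345,0.0,0.0,0.8,1],[-0.0094,0.0322,-0.0691,0.0,0.0,1.6,1],[-0.0142,0.0484,-0.1036,0.0,0.0,2.4,1],[-0.0142,0.0484,-0.1036,0.0,0.0,2.4,1],[-0.0142,0.0484,-0.1036,0.0,0.0,2.4,1]]
   ik err 0.000 speed 0.70 [ 0.27 -0.06  1.69 -0.09  1.26 -1.22]
   ik err 0.000 speed 0.47 [-0.25  0.07  1.48  0.    1.59 -1.74]
   ik err 0.000 speed 0.25 [-0.63  0.16  1.6  -0.04  1.45 -2.12]
```

Still closing (36 mm); I'll wait one more call before drawing.

>>> {"api": "apply_moves", "payload": {"plan": [[0,0,0,0,0,0,1],[0,0,0,0,0,0,1],[0,0,0,0,0,0,1],[0,0,0,0,0,0,1],[0,0,0,0,0,0,1]]}}

```text
time: 15.6
tool_pos: [0.4655, 0.2476, 0.1186]
tool_rot: [-1.57, -0.539, -0.071]
contact_force: [-0.4, 0.4, 0.9]
opening: 0.0219
```

>>> {"api": "apply_moves", "payload": {"plan": [[-0.0013,-0.018,0,0,0,0,1],[-0.0026,-0.0359,0,0,0,0,1],[-0.0039,-0.0539,0,0,0,0,1],[-0.0052,-0.0718,0,0,0,0,1],[-0.0064,-0.0898,0,0,0,0,1]]}}

```text
time: 16.23
tool_pos: [0.4133, 0.2509, 0.1924]
tool_rot: [-1.571, -0.538, -0.071]
contact_force: [0.3, -0.0, -1.3]
opening: 0.0217
```

>>> {"api": "apply_moves", "payload": {"plan": [[0.0173,-0.0326,-0.023,0,-0.1,4.0,1],[0.0346,-0.0652,-0.0459,0,-0.1,7.9,1],[0.0519,-0.0978,-0.0689,0.1,-0.2,11.9,1],[0.0692,-0.1304,-0.0918,0.1,-0.2,15.9,1],[0.079,-0.1304,-0.1388,0,0,19.6,1]]}}

```text
time: 16.85
tool_pos: [0.4057, 0.1126, 0.3475]
tool_rot: [-1.569, -0.199, -0.068]
contact_force: [1.3, -0.3, -1.6]
opening: 0.0215
```

>>> {"api": "apply_moves", "payload": {"plan": [[0.0091,-0.0033,-0.0471,0,0.2,3.8,1],[0.0183,-0.0066,-0.0941,-0.1,0.5,7.5,1],[0.0274,-0.0099,-0.1411,-0.1,0.7,11.3,1],[0.0188,0.0047,-0.1756,-0.1,0.7,12.1,1],[0.0102,0.0193,-0.2101,-0.1,0.7,12.9,1]]}}

```text
time: 17.48
tool_pos: [0.4037, -0.0993, 0.3269]
tool_rot: [-1.571, 0.03, -0.084]
contact_force: [0.4, -0.2, -0.6]
opening: 0.0216
```

>>> {"api": "apply_moves", "payload": {"plan": [[-0.0047,0.0161,-0.0345,0,0,0.8,1],[-0.0094,0.0322,-0.0691,0,0,1.6,1],[-0.0142,0.0484,-0.1036,0,0,2.4,1],[-0.0142,0.0484,-0.1036,0,0,2.4,1],[-0.0142,0.0484,-0.1036,0,0,2.4,1]]}}

```text
time: 18.1
tool_pos: [0.38, -0.1995, 0.2799]
tool_rot: [-1.57, 0.07, -0.083]
contact_force: [0.2, 0.7, -1.1]
opening: 0.0217
```

```bash
python3 - <<'E'
from h import *
from cell import robot,cams
s=robot.observe();print(s["tool_pos"],s["tool_rot"],s["opening"],s["contact_force"])
a=cams.read_camera("side");w=cams.read_camera("wrist")
t=cv2.imread("pics/topg.png")[160:290,400:530]
cv2.imwrite("pics/side2.png",a);cv2.imwrite("pics/w5.png",w)
A=cv2.resize(a[60:360,140:440],(600,600)) if 0 else cv2.resize(a[100:300,180:380],(400,400))
o=np.zeros((600,800,3),np.uint8);o[:400,:400]=A;o[:400,400:]=cv2.resize(t,(400,400));o[400:,:320]=cv2.resize(w,(320,200))
cv2.imwrite("pics/c5.png",cv2.convertScaleAbs(o,alpha=1.3))
c=cams.calibration("side");r=R.from_euler('xyz',s["tool_rot"]);ax=R.from_euler('z',-.083).apply([0,0,1])
for z in(-.094,0,):print(proj(s["tool_pos"]+np.array([0,0,z]),c)-[180,100])
E
```

```text
[ 0.38   -0.1995  0.2799] [-1.5705  0.0704 -0.0833] 0.021700320344455994 [ 0.24    0.6997 -1.0773]
[[ 90.6139 176.1938]]
[[ 87.1092 143.9876]]
```

View pics/c5.png

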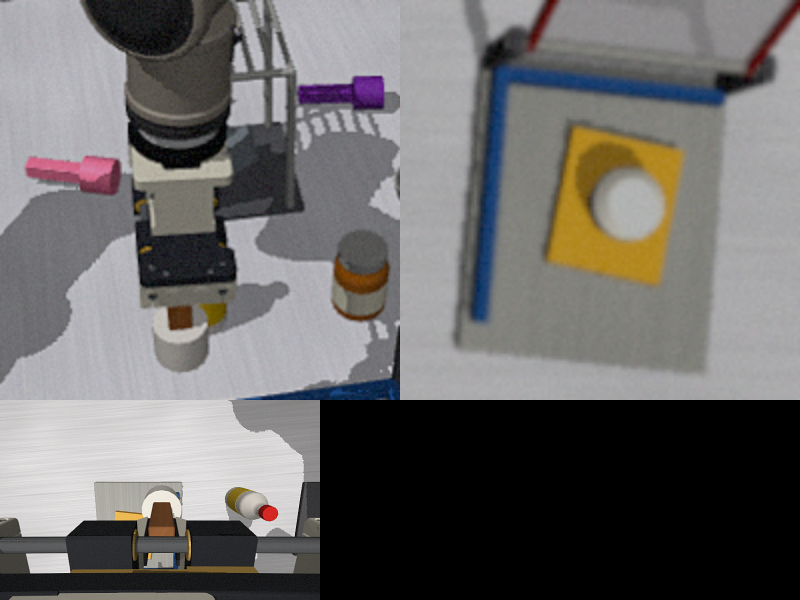

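```bash
python3 - <<'E'
from h import *
from cell import cams
c=cams.calibration("top");k=400/130
o=lambda L:(np.array(L,float)-[400,0])/k+[399.5,159.5]
p,f=fit([[-150,110,15],[-150,-110,15],[-125,90,35],[85,90,35]],o([[460,347],[706,373],[490,322],[507,83]]),c,[.5,-.3,0]);print("station",p,'\n',f)
b,f=fit([[60,50,27],[60,-50,27],[-60,-50,27],[-60,50,27]],o([[572,124],[684,150],[657,286],[546,262]]),c,[.5,-.3,0]);print("board",b,'\n',f)
for S in(ST,p):
    d=b[:2]-S[:2];a=S[2];print("board in station",1e3*(np.cos(a)*d[0]+np.sin(a)*d[1]),1e3*(-np.sin(a)*d[0]+np.cos(a)*d[1]),b[2]-a)
t=cams.read_camera("top");print("bottle cap red px",[np.mean(v) for v in np.where((t[...,2]>120)&(t[...,1]<70)&(t[...,0]<70))][::-1])
E
```

```text
station [ 0.5099 -0.2676 -0.0733] 
 [[-0.448   0.7463]
 [ 0.4519 -0.169 ]
 [-0.3575  0.4046]
 [ 0.3792 -1.0131]]
board [ 0.4955 -0.28   -0.1942] 
 [[ 0.17    0.4726]
 [-0.3049  0.143 ]
 [ 0.1729 -0.1714]
 [-0.0447 -0.4317]]
board in station -13.802601144592114 -13.322780769156363 -0.11118289918924952
board in station -13.456177274059604 -13.464854965481033 -0.12089865423638073
bottle cap red px [np.float64(371.9651162790698), np.float64(251.63953488372093)]
```

```bash
sed -i 's/^ST=.*/ST=(.5102,-.2678,-.079)/' h.py; python3 - <<'E'
from h import *
from cell import robot
s=robot.observe();T=tool(ST[2],-4)
plan(s,[(stn(-128,-12,170),T,1,5),(stn(-128,-12,115),T,1,5),(stn(-90,-12,114),T,1,5),(stn(-64,-12,114),T,1,5)])
E
```

```text
step mm 26 deg 0.0
  step mm 11 deg 0.0
  step mm 8 deg 0.0
  step mm 5 deg 0.0
[[0.0029,0.0219,-0.014,0.0,0.0,0.0,1],[0.0059,0.0439,-0.028,0.0,-0.1,0.0,1],[0.0088,0.0658,-0.042,0.0,-0.1,0.0,1],[0.0118,0.0877,-0.056,0.0,-0.1,0.0,1],[0.0147,0.1097,-0.07,0.0,-0.2,0.0,1]]
[[0.0008,0.011,0.0,0.0,0.0,0.0,1],[0.0016,0.0219,0.0,0.0,0.0,0.0,1],[0.0023,0.0329,0.0,0.0,0.0,0.0,1],[0.0031,0.0439,0.0,0.0,0.0,0.0,1],[0.0038,0.0549,0.0,0.0,0.0,0.0,1]]
[[0.0076,-0.0004,0.0,0.0,0.0,0.0,1],[0.0152,-0.0007,0.0,0.0,0.0,0.0,1],[0.0228,-0.001,0.0,0.0,0.0,0.0,1],[0.0304,-0.0014,0.0,0.0,0.0,0.0,1],[0.038,-0.0017,-0.0001,0.0,0.0,0.0,1]]
[[0.0052,-0.0003,0.0,0.0,0.0,0.0,1],[0.0104,-0.0007,0.0,0.0,0.0,0.0,1],[0.0156,-0.0011,0.0,0.0,0.0,0.0,1],[0.0208,-0.0014,0.0,0.0,0.0,0.0,1],[0.026,-0.0018,0.0,0.0,0.0,0.0,1]]
   ik err 0.000 speed 0.14 [-0.75  0.32  1.7  -0.05  1.18 -2.22]
   ik err 0.000 speed 0.07 [-0.75  0.39  1.77 -0.05  1.04 -2.21]
   ik err 0.000 speed 0.05 [-0.7   0.44  1.68 -0.05  1.08 -2.17]
   ik err 0.000 speed 0.03 [-0.67  0.48  1.61 -0.04  1.11 -2.15]
```

>>> {"api": "apply_moves", "payload": {"plan": [[0.0029,0.0219,-0.014,0,0,0,1],[0.0059,0.0439,-0.028,0,-0.1,0,1],[0.0088,0.0658,-0.042,0,-0.1,0,1],[0.0118,0.0877,-0.056,0,-0.1,0,1],[0.0147,0.1097,-0.07,0,-0.2,0,1]]}}

```text
time: 18.88
tool_pos: [0.3817, -0.2702, 0.1693]
tool_rot: [-1.572, 0.069, -0.078]
contact_force: [-0.7, 0.2, -1.6]
opening: 0.0217
```

>>> {"api": "apply_moves", "payload": {"plan": [[0.0008,0.011,0,0,0,0,1],[0.0016,0.0219,0,0,0,0,1],[0.0023,0.0329,0,0,0,0,1],[0.0031,0.0439,0,0,0,0,1],[0.0038,0.0549,0,0,0,0,1]]}}

```text
time: 19.5
tool_pos: [0.3812, -0.2701, 0.1139]
tool_rot: [-1.571, 0.07, -0.079]
contact_force: [-0.3, 0.2, -1.4]
opening: 0.0216
```

>>> {"api": "apply_moves", "payload": {"plan": [[0.0076,-0.0004,0,0,0,0,1],[0.0152,-0.0007,0,0,0,0,1],[0.0228,-0.001,0,0,0,0,1],[0.0304,-0.0014,0,0,0,0,1],[0.038,-0.0017,0,0,0,0,1]]}}

```text
time: 20.12
tool_pos: [0.4189, -0.2731, 0.1134]
tool_rot: [-1.571, 0.072, -0.079]
contact_force: [-2.4, 0.1, -0.1]
opening: 0.0215
```

```bash
cat > ck.py <<'E'
from h import *
from cell import robot
s=robot.observe();d=s["tool_pos"][:2]-np.array(ST[:2]);a=ST[2]
print("t %.2f"%s["time"],"stn",1e3*np.array([np.cos(a)*d[0]+np.sin(a)*d[1],-np.sin(a)*d[0]+np.cos(a)*d[1],s["tool_pos"][2]]),"F",s["contact_force"],"open",s["opening"],s["tool_rot"])
E
python3 ck.py
```

```text
t 20.12 stn [-90.547  -12.5244 113.4488] F [-2.4188  0.1181 -0.1104] open 0.021494754773998467 [-1.5706  0.0717 -0.0792]
```

>>> {"api": "apply_moves", "payload": {"plan": [[0.0052,0,0,0,0,0,1],[0.0104,0,0,0,0,0,1],[0.0156,0,0,0,0,0,1],[0.0208,0,0,0,0,0,1],[0.025,0,0,0,0,0,1]]}}

```text
time: 20.75
tool_pos: [0.4441, -0.2753, 0.1116]
tool_rot: [-1.571, 0.07, -0.079]
contact_force: [-2.0, 0.8, -0.4]
opening: 0.0215
```

```bash
python3 ck.py; python3 - <<'E'
from cell import cams
import cv2
cv2.imwrite("pics/t6.png",cams.read_camera("top"));cv2.imwrite("pics/w6.png",cams.read_camera("wrist"))
import numpy as np
E
```

```text
t 20.75 stn [-65.3025 -12.6989 111.6324] F [-2.0043  0.7811 -0.3748] open 0.021473916838351446 [-1.5708  0.0704 -0.0795]
```

>>> {"api": "apply_moves", "payload": {"plan": [[0.0015,-0.001,0,0,0,0,1],[0.003,-0.002,0,0,0,0,1],[0.0045,-0.0025,0,0,0,0,1],[0.0055,-0.003,0,0,0,0,1],[0.0055,-0.003,0,0,0,0,1]]}}

```text
time: 21.48
tool_pos: [0.4484, -0.2757, 0.1139]
tool_rot: [-1.571, 0.073, -0.079]
contact_force: [-5.5, -0.7, -3.6]
opening: 0.0216
```

>>> {"api": "apply_moves", "payload": {"plan": [[0.001,0,0,0,0,0,1],[0.002,0,0,0,0,0,1],[0.003,0,0,0,0,0,1],[0.004,0,0,0,0,0,1],[0.004,0,0,0,0,0,1]]}}

```text
time: 22.1
tool_pos: [0.4523, -0.2759, 0.1141]
tool_rot: [-1.571, 0.073, -0.079]
contact_force: [-5.6, -0.6, 2.2]
opening: 0.0219
```

```bash
python3 ck.py; python3 - <<'E'
from cell import cams
import cv2,numpy as np
w=cams.read_camera("wrist");t=cams.read_camera("top")
o=np.zeros((600,640,3),np.uint8);o[:300]=w[20:320];o[300:]=cv2.resize(t[165:295,400:540],(640,600))[150:450]
o=np.zeros((560,640,3),np.uint8);o[:280]=w[20:300];o[280:]=cv2.resize(t[170:240,410:570],(640,280))
cv2.imwrite("pics/c7.png",cv2.convertScaleAbs(o,alpha=1.2))
E
```

```text
t 22.10 stn [-57.0932 -12.6819 114.1341] F [-5.6459 -0.6345  2.1846] open 0.021871448426526024 [-1.5706  0.073  -0.0794]
```

View pics/c7.png

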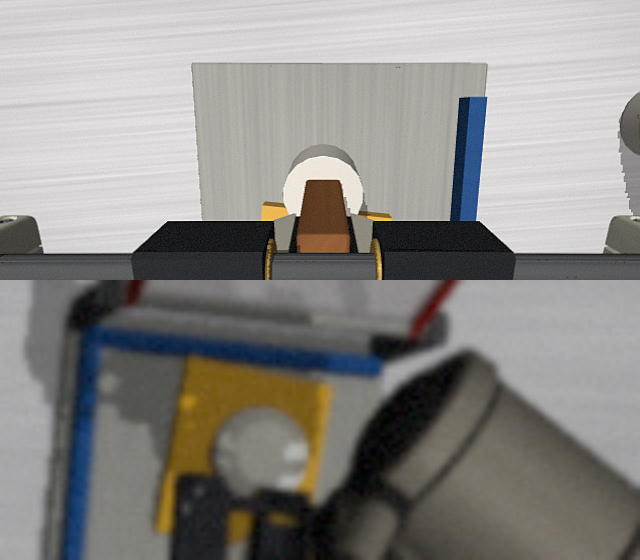

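The board's far-left corner now touches the far stop, but it's still turned by about -0.1 rad. I'll check whether the tamper pivoted in the jaws by comparing the foot's rows across the wrist images.

```bash
python3 - <<'E'
import cv2,numpy as np
from cell import cams
n=cams.read_camera("wrist");cv2.imwrite("pics/w7.png",n)
for f in("w5","w6","w7"):
    im=cv2.imread(f"pics/{f}.png").astype(int)
    print(f,[tuple(im[r,323]) .__repr__().replace("np.int64","") for r in ()],im[156:236:3,323].sum(1)//3, "brown row",[r for r in range(150,260) if im[r,323,2]-im[r,323,0]>25][:1])
E
```

```text
w5 [] [171 169 179 129 127 104 106 103 148 176 176 176 174 181 176 180 107  46
  38  50  42  44  46  50  37  45  47] brown row [204]
w6 [] [139 134 133 136 137 114 114 114 178 189 188 192 191 193 190 193  71  53
  51  49  51  51  45  57  53  55  49] brown row [204]
w7 [] [138 134 138 118 117 121 115 191 192 190 191 188 189 192 195  51  51  56
  55  60  52  50  52  48  54  54  54] brown row [200]
```

```bash
python3 - <<'E'
from h import *
from cell import robot
s=robot.observe();T=tool(ST[2],-2)
plan(s,[(stn(-80,-12,115),T,1,3),(stn(-82,-47,115),T,1,2),(stn(-60,-47,114),T,1,5)])
E
```

```text
step mm 8 deg 0.7
  step mm 18 deg 0.0
  step mm 4 deg 0.0
[[-0.0076,0.0003,0.0002,0.0,0.0,-0.7,1],[-0.0153,0.0006,0.0005,0.0,0.0,-1.5,1],[-0.0229,0.0008,0.0007,0.0,0.0,-2.2,1],[-0.0239,0.0009,-0.0168,0.0,0.0,-2.2,1],[-0.0249,0.001,-0.0343,0.0,0.0,-2.2,1]]
[[0.0044,0.0,0.0,0.0,0.0,0.0,1],[0.0088,0.0001,0.0,0.0,0.0,0.0,1],[0.0132,0.0001,0.0,0.0,0.0,0.0,1],[0.0176,0.0002,0.0,0.0,0.0,0.0,1],[0.022,0.0002,0.0,0.0,0.0,0.0,1]]
   ik err 0.000 speed 0.08 [-0.7   0.44  1.68 -0.02  1.05 -2.18]
   ik err 0.000 speed 0.09 [-0.76  0.46  1.64 -0.03  1.07 -2.24]
   ik err 0.000 speed 0.03 [-0.73  0.49  1.59 -0.02  1.09 -2.21]
```

>>> {"api": "apply_moves", "payload": {"plan": [[-0.0076,0.0003,0.0002,0,0,-0.7,1],[-0.0153,0.0006,0.0005,0,0,-1.5,1],[-0.0229,0.0008,0.0007,0,0,-2.2,1],[-0.0239,0.0009,-0.0168,0,0,-2.2,1],[-0.0249,0.001,-0.0343,0,0,-2.2,1]], "squeeze": 60}}

```text
time: 22.88
tool_pos: [0.4261, -0.3099, 0.1151]
tool_rot: [-1.572, 0.031, -0.08]
contact_force: [0.4, -0.4, -1.3]
opening: 0.0214
```

>>> {"api": "apply_moves", "payload": {"plan": [[0.0044,0,0,0,0,0,1],[0.0088,0,0,0,0,0,1],[0.0132,0,0,0,0,0,1],[0.0176,0,0,0,0,0,1],[0.022,0,0,0,0,0,1]]}}

```text
time: 23.5
tool_pos: [0.4462, -0.3097, 0.1139]
tool_rot: [-1.571, 0.037, -0.078]
contact_force: [-8.8, -0.8, 3.6]
opening: 0.0214
```

>>> {"api": "apply_moves", "payload": {"plan": [[0.0008,0,0,0,0,0,1],[0.0016,0,0,0,0,0,1],[0.0024,0,0,0,0,0,1],[0.003,0,0,0,0,0,1],[0.003,0,0,0,0,0,1]]}}

```text
time: 24.12
tool_pos: [0.4487, -0.3103, 0.1138]
tool_rot: [-1.571, 0.037, -0.079]
contact_force: [-8.3, -2.5, 2.6]
opening: 0.0218
```

```bash
python3 ck.py; cat > bd.py <<'E'
# board far edge (visible gold) vs station, from the top view: fit line to gold/blue boundary
from h import *
from cell import cams
import sys
t=cams.read_camera("top");cv2.imwrite("pics/last_top.png",t);c=cams.calibration("top")
h3=cv2.cvtColor(t,cv2.COLOR_BGR2HSV);g=(cv2.inRange(h3,(15,120,60),(32,255,255))>0)
def stc(P):
    d=P-np.array(ST[:2]);a=ST[2];return 1e3*np.array([np.cos(a)*d[0]+np.sin(a)*d[1],-np.sin(a)*d[0]+np.cos(a)*d[1]])
g[:,:410]=0;g[:,540:]=0;g[:160]=0;g[300:]=0
P=np.array([stc(ray((u,v),.027,c)) for v,u in zip(*np.where(g))])
print(len(P),"gold extents x",P[:,0].min(),P[:,0].max(),"y",P[:,1].min(),P[:,1].max())
for a in range(-60,91,10):
    m=(P[:,1]>=a)&(P[:,1]<a+10)
    if m.sum()>3:print("y",a+5,"xmax %.1f xmin %.1f"%(P[m,0].max(),P[m,0].min()),end=" | ")
print()
for a in range(-50,91,10):
    m=(P[:,0]>=a)&(P[:,0]<a+10)
    if m.sum()>3:print("x",a+5,"ymax %.1f ymin %.1f"%(P[m,1].max(),P[m,1].min()),end=" | ")
E
python3 bd.py
```

```text
t 24.12 stn [-57.9419 -47.214  113.8153] F [-8.3008 -2.4586  2.5705] open 0.021778995183162543 [-1.5711  0.0371 -0.0786]
1024 gold extents x -38.49095694521253 83.02869346644916 y -84.28130055978137 39.38713290606551
y -55 xmax 78.0 xmin -35.9 | y -45 xmax 78.9 xmin -36.2 | y -35 xmax 78.7 xmin 54.4 | y -25 xmax 80.5 xmin 57.7 | y -15 xmax 81.4 xmin 56.9 | y -5 xmax 80.8 xmin -38.5 | y 5 xmax 82.4 xmin -36.7 | y 15 xmax 81.5 xmin -37.2 | y 25 xmax 83.0 xmin -36.2 | y 35 xmax 82.2 xmin -36.5 | 
x -35 ymax 37.9 ymin -60.3 | x -25 ymax 38.7 ymin -84.3 | x -15 ymax 39.4 ymin -61.3 | x -5 ymax 37.6 ymin -63.8 | x 5 ymax 38.0 ymin -63.2 | x 15 ymax 36.6 ymin -64.5 | x 25 ymax 36.8 ymin -64.4 | x 35 ymax 35.4 ymin -63.6 | x 45 ymax 33.5 ymin -65.7 | x 55 ymax 34.1 ymin -67.7 | x 65 ymax 34.3 ymin -67.0 | x 75 ymax 32.9 ymin -66.4 | x 85 ymax 30.6 ymin -29.9 |
```

```bash
python3 - <<'E'
from h import *
from cell import robot
s=robot.observe();T=tool(ST[2],-2)
plan(s,[(stn(-76,-52,115),T,1,1),(stn(-70,-110,116),T,1,3),(stn(38,-110,116),T,1,6),(stn(40,-70,114),T,1,5),(stn(40,-45,114),T,1,5)])
E
```

```text
step mm 19 deg 0.1
  step mm 19 deg 0.0
  step mm 18 deg 0.0
  step mm 8 deg 0.0
  step mm 5 deg 0.0
[[-0.0181,-0.0005,-0.0048,0.0,0.0,-0.1,1],[-0.0161,-0.0009,-0.0241,0.0,0.0,-0.1,1],[-0.0141,-0.0013,-0.0435,0.0,0.0,-0.1,1],[-0.0122,-0.0017,-0.0628,0.0,0.0,-0.1,1],[0.0058,-0.0024,-0.0628,0.0,0.0,-0.1,1]]
[[0.018,-0.0006,0.0,0.0,0.0,0.0,1],[0.036,-0.0013,0.0,0.0,0.0,0.0,1],[0.054,-0.0019,0.0,0.0,0.0,0.0,1],[0.072,-0.0025,0.0,0.0,0.0,0.0,1],[0.09,-0.0032,0.0,0.0,0.0,0.0,1]]
[[0.0004,0.0004,0.008,0.0,0.0,0.0,1],[0.0008,0.0008,0.016,0.0,0.0,0.0,1],[0.0012,0.0012,0.024,0.0,0.0,0.0,1],[0.0016,0.0016,0.032,0.0,0.0,0.0,1],[0.002,0.0019,0.04,0.0,0.0,0.0,1]]
[[0.0001,0.0,0.005,0.0,0.0,0.0,1],[0.0001,0.0,0.01,0.0,0.0,0.0,1],[0.0001,0.0,0.015,0.0,0.0,0.0,1],[0.0001,0.0,0.02,0.0,0.0,0.0,1],[0.0001,0.0,0.025,0.0,0.0,0.0,1]]
   ik err 0.000 speed 0.09 [-0.76  0.47  1.62 -0.02  1.08 -2.24]
   ik err 0.000 speed 0.10 [-0.83  0.53  1.51 -0.03  1.13 -2.31]
   ik err 0.000 speed 0.14 [-0.72  0.69  1.21 -0.02  1.27 -2.2 ]
   ik err 0.000 speed 0.03 [-0.67  0.66  1.28 -0.02  1.23 -2.15]
   ik err 0.000 speed 0.02 [-0.64  0.64  1.31 -0.02  1.22 -2.12]
```

>>> {"api": "apply_moves", "payload": {"plan": [[-0.0181,-0.0005,-0.0048,0,0,-0.1,1],[-0.0161,-0.0009,-0.0241,0,0,-0.1,1],[-0.0141,-0.0013,-0.0435,0,0,-0.1,1],[-0.0122,-0.0017,-0.0628,0,0,-0.1,1],[0.0058,-0.0024,-0.0628,0,0,-0.1,1]]}}

```text
time: 24.8
tool_pos: [0.4518, -0.3761, 0.1161]
tool_rot: [-1.572, 0.03, -0.082]
contact_force: [-0.0, 0.6, -1.3]
opening: 0.0215
```

>>> {"api": "apply_moves", "payload": {"plan": [[0.018,-0.0006,0,0,0,0,1],[0.036,-0.0013,0,0,0,0,1],[0.054,-0.0019,0,0,0,0,1],[0.072,-0.0025,0,0,0,0,1],[0.09,-0.0032,0,0,0,0,1]]}}

```text
time: 25.42
tool_pos: [0.5427, -0.3817, 0.1162]
tool_rot: [-1.571, 0.03, -0.08]
contact_force: [0.1, 0.4, -1.6]
opening: 0.0216
```

>>> {"api": "apply_moves", "payload": {"plan": [[0.0004,0.0004,0.008,0,0,0,1],[0.0008,0.0008,0.016,0,0,0,1],[0.0012,0.0012,0.024,0,0,0,1],[0.0016,0.0016,0.032,0,0,0,1],[0.002,0.0019,0.04,0,0,0,1]]}}

```text
time: 26.05
tool_pos: [0.5467, -0.3407, 0.1153]
tool_rot: [-1.572, 0.029, -0.08]
contact_force: [0.8, -2.5, -0.7]
opening: 0.0216
```

>>> {"api": "apply_moves", "payload": {"plan": [[0.0001,0,0.005,0,0,0,1],[0.0001,0,0.01,0,0,0,1],[0.0001,0,0.015,0,0,0,1],[0.0001,0,0.02,0,0,0,1],[0.0001,0,0.025,0,0,0,1]]}}

```text
time: 26.68
tool_pos: [0.5487, -0.3156, 0.1147]
tool_rot: [-1.571, 0.03, -0.08]
contact_force: [0.3, -2.7, -0.0]
opening: 0.0215
```

```bash
python3 ck.py;python3 bd.py
```

```text
t 26.68 stn [ 42.1215 -44.5652 114.6751] F [ 0.277  -2.6722 -0.0361] open 0.021518438835868094 [-1.5709  0.0301 -0.0796]
1157 gold extents x -48.53537911517248 94.52254032546237 y -84.43193254715767 86.38341619003964
y -25 xmax 22.6 xmin -38.9 | y -15 xmax 25.0 xmin -40.0 | y -5 xmax 77.8 xmin -41.1 | y 5 xmax 77.3 xmin -42.2 | y 15 xmax 76.1 xmin -43.1 | y 25 xmax 74.9 xmin -44.2 | y 35 xmax 73.8 xmin -45.2 | y 45 xmax 72.9 xmin -46.1 | y 55 xmax 71.8 xmin -47.2 | y 65 xmax 70.6 xmin -48.3 | y 75 xmax 69.7 xmin -48.5 | y 85 xmax 68.6 xmin 19.8 | 
x -45 ymax 74.8 ymin -11.6 | x -35 ymax 75.7 ymin -24.9 | x -25 ymax 76.4 ymin -24.3 | x -15 ymax 77.3 ymin -23.4 | x -5 ymax 78.2 ymin -20.1 | x 5 ymax 79.1 ymin -19.3 | x 15 ymax 82.7 ymin -18.5 | x 25 ymax 83.3 ymin -20.4 | x 35 ymax 84.2 ymin -5.4 | x 45 ymax 85.1 ymin -7.7 | x 55 ymax 85.9 ymin -7.3 | x 65 ymax 86.4 ymin -6.5 | x 75 ymax 67.8 ymin -5.7 | x 95 ymax -76.0 ymin -84.4 |
```

```bash
python3 - <<'E'
from h import *
from cell import robot
s=robot.observe();T=tool(ST[2],-2)
plan(s,[(stn(40,-58,115),T,1,2),(stn(-8,-60,115),T,1,3),(stn(-8,-36,115),T,1,5)])
E
```

```text
step mm 7 deg 0.1
  step mm 16 deg 0.0
  step mm 5 deg 0.0
[[-0.0011,-0.0002,-0.0071,0.0,0.0,0.1,1],[-0.0021,-0.0003,-0.0142,0.0,0.0,0.3,1],[-0.0181,0.0002,-0.0149,0.0,0.0,0.3,1],[-0.0341,0.0006,-0.0156,0.0,0.0,0.3,1],[-0.0501,0.0011,-0.0162,0.0,0.0,0.3,1]]
[[0.0,0.0,0.0048,0.0,0.0,0.0,1],[0.0,0.0,0.0096,0.0,0.0,0.0,1],[0.0,0.0,0.0144,0.0,0.0,0.0,1],[0.0,0.0,0.0192,0.0,0.0,0.0,1],[0.0,0.0,0.024,0.0,0.0,0.0,1]]
   ik err 0.000 speed 0.03 [-0.65  0.65  1.29 -0.02  1.23 -2.14]
   ik err 0.000 speed 0.12 [-0.7   0.58  1.43 -0.02  1.16 -2.18]
   ik err 0.000 speed 0.02 [-0.67  0.56  1.46 -0.02  1.15 -2.15]
```

>>> {"api": "apply_moves", "payload": {"plan": [[-0.0011,-0.0002,-0.0071,0,0,0,1],[-0.0021,-0.0003,-0.0142,0,0,0,1],[-0.0181,0.0002,-0.0149,0,0,0,1],[-0.0341,0.0006,-0.0156,0,0,0,1],[-0.0501,0.0011,-0.0162,0,0,0,1]]}}

```text
time: 27.35
tool_pos: [0.4965, -0.3284, 0.1148]
tool_rot: [-1.57, 0.031, -0.08]
contact_force: [-0.2, -0.6, -2.4]
opening: 0.0216
```

>>> {"api": "apply_moves", "payload": {"plan": [[0,0,0.0048,0,0,0,1],[0,0,0.0096,0,0,0,1],[0,0,0.0144,0,0,0,1],[0,0,0.0192,0,0,0,1],[0,0,0.024,0,0,0,1]]}}

```text
time: 27.98
tool_pos: [0.4993, -0.3039, 0.115]
tool_rot: [-1.571, 0.031, -0.079]
contact_force: [-3.0, -2.9, -1.8]
opening: 0.0217
```

```bash
python3 ck.py;python3 bd.py
```

```text
t 27.98 stn [ -8.035  -36.8787 115.0404] F [-3.0471 -2.877  -1.7793] open 0.02173718685602728 [-1.5714  0.0306 -0.0791]
1023 gold extents x -42.706406577982214 78.09457214883308 y -77.27863558023726 87.11757718291821
y -5 xmax 77.8 xmin -41.1 | y 5 xmax 77.3 xmin -42.2 | y 15 xmax 76.1 xmin -42.5 | y 25 xmax 77.3 xmin -41.5 | y 35 xmax 76.8 xmin -42.6 | y 45 xmax 78.0 xmin -40.8 | y 55 xmax 77.1 xmin -41.9 | y 65 xmax 78.1 xmin -42.7 | y 75 xmax 77.8 xmin -41.2 | y 85 xmax 76.7 xmin -42.0 | 
x -45 ymax 85.5 ymin -8.9 | x -35 ymax 86.4 ymin -8.7 | x -25 ymax 87.1 ymin -56.6 | x -15 ymax 85.3 ymin -56.4 | x -5 ymax 86.2 ymin 1.7 | x 5 ymax 87.1 ymin 59.5 | x 15 ymax 85.3 ymin 63.0 | x 25 ymax 86.0 ymin 64.3 | x 35 ymax 86.9 ymin -77.3 | x 45 ymax 87.1 ymin 3.1 | x 55 ymax 85.9 ymin -6.7 | x 65 ymax 86.6 ymin -9.2 | x 75 ymax 84.6 ymin -8.6 |
```

>>> {"api": "apply_moves", "payload": {"plan": [[0,0,0.0005,0,0,0,1],[0,0,0.001,0,0,0,1],[0,0,0.0015,0,0,0,1],[0,0,0.002,0,0,0,1],[0,0,0.002,0,0,0,1]]}}

```text
time: 28.65
tool_pos: [0.4995, -0.3028, 0.1152]
tool_rot: [-1.572, 0.03, -0.08]
contact_force: [-0.8, -5.4, -2.8]
opening: 0.0212
```

```bash
python3 ck.py; python3 - <<'E'
from h import *
from cell import robot
s=robot.observe();T=tool(ST[2],-2)
plan(s,[(stn(-12,-50,115),T,1,2),(stn(-92,-48,115),T,1,3),(stn(-90,36,115),T,1,5),(stn(-66,36,115),T,1,5)])
E
```

```text
t 28.65 stn [ -7.9206 -35.7843 115.1945] F [-0.7626 -5.3795 -2.7804] open 0.02122916504689394 [-1.5722  0.0298 -0.0795]
  step mm 7 deg 0.2
  step mm 27 deg 0.0
  step mm 17 deg 0.0
  step mm 5 deg 0.0
[[-0.002,0.0002,-0.0071,0.0,0.0,0.1,1],[-0.0041,0.0003,-0.0142,0.1,0.0,0.3,1],[-0.0307,0.0011,-0.0136,0.1,0.0,0.3,1],[-0.0574,0.0019,-0.0129,0.1,0.0,0.3,1],[-0.084,0.0027,-0.0123,0.1,0.0,0.3,1]]
[[0.0004,0.0,0.0168,0.0,0.0,0.0,1],[0.0008,0.0,0.0336,0.0,0.0,0.0,1],[0.0011,0.0,0.0504,0.0,0.0,0.0,1],[0.0015,0.0,0.0672,0.0,0.0,0.0,1],[0.0019,0.0,0.084,0.0,0.0,0.0,1]]
[[0.0048,-0.0002,0.0,0.0,0.0,0.0,1],[0.0096,-0.0004,0.0001,0.0,0.0,0.0,1],[0.0144,-0.0005,0.0001,0.0,0.0,0.0,1],[0.0192,-0.0007,0.0001,0.0,0.0,0.0,1],[0.024,-0.0009,0.0001,0.0,0.0,0.0,1]]
   ik err 0.000 speed 0.04 [-0.69  0.56  1.45 -0.02  1.15 -2.17]
   ik err 0.000 speed 0.18 [-0.77  0.45  1.66 -0.03  1.06 -2.25]
   ik err 0.000 speed 0.09 [-0.64  0.39  1.76 -0.02  1.02 -2.12]
   ik err 0.000 speed 0.03 [-0.61  0.42  1.7  -0.02  1.05 -2.09]
```

>>> {"api": "apply_moves", "payload": {"plan": [[-0.002,0.0002,-0.0071,0,0,0,1],[-0.0041,0.0003,-0.0142,0,0,0,1],[-0.0307,0.0011,-0.0136,0,0,0,1],[-0.0574,0.0019,-0.0129,0,0,0,1],[-0.084,0.0027,-0.0123,0,0,0,1]]}}

```text
time: 29.28
tool_pos: [0.4139, -0.3075, 0.1149]
tool_rot: [-1.57, 0.03, -0.08]
contact_force: [-0.7, -0.4, -1.2]
opening: 0.0215
```

>>> {"api": "apply_moves", "payload": {"plan": [[0.0004,0,0.0176,0,0,0,1],[0.0008,0,0.0352,0,0,0,1],[0.0011,0,0.0528,0,0,0,1],[0.0015,0,0.0704,0,0,0,1],[0.0019,0,0.088,0,0,0,1]]}}

```text
time: 29.9
tool_pos: [0.424, -0.2186, 0.1148]
tool_rot: [-1.571, 0.03, -0.079]
contact_force: [1.1, -0.2, -1.5]
opening: 0.0216
```

>>> {"api": "apply_moves", "payload": {"plan": [[0.0055,-0.0002,0,0,0,0,1],[0.011,-0.0004,0,0,0,0,1],[0.0165,-0.0005,0,0,0,0,1],[0.0215,-0.0007,0,0,0,0,1],[0.026,-0.0009,0,0,0,0,1]]}}

```text
time: 30.52
tool_pos: [0.4498, -0.2224, 0.1149]
tool_rot: [-1.571, 0.03, -0.08]
contact_force: [-0.7, -0.9, -1.1]
opening: 0.0215
```

```bash
python3 ck.py;python3 bd.py
```

```text
t 30.52 stn [-63.7554  40.468  114.8683] F [-0.7085 -0.931  -1.0951] open 0.021507631203994314 [-1.5708  0.0303 -0.0799]
788 gold extents x -41.33339458677564 77.92365846471995 y -11.372253280358338 87.53872470752528
y -15 xmax 8.1 xmin -2.6 | y -5 xmax 77.6 xmin -19.6 | y 5 xmax 77.3 xmin -17.3 | y 15 xmax 77.9 xmin -32.5 | y 25 xmax 77.6 xmin -33.3 | y 35 xmax 76.8 xmin -40.0 | y 45 xmax 77.7 xmin -40.8 | y 55 xmax 77.1 xmin -41.3 | y 65 xmax 76.3 xmin -8.0 | y 75 xmax 77.8 xmin -6.5 | y 85 xmax 76.7 xmin -7.3 | 
x -45 ymax 53.3 ymin 42.6 | x -35 ymax 56.4 ymin 16.2 | x -15 ymax 58.4 ymin -9.5 | x -5 ymax 86.2 ymin -11.4 | x 5 ymax 87.1 ymin -11.2 | x 15 ymax 85.3 ymin -7.6 | x 25 ymax 86.0 ymin -6.8 | x 35 ymax 86.9 ymin -8.7 | x 45 ymax 87.5 ymin -8.1 | x 55 ymax 85.9 ymin -7.3 | x 65 ymax 86.6 ymin -8.8 | x 75 ymax 87.0 ymin -8.6 |
```

>>> {"api": "apply_moves", "payload": {"plan": [[0.002,0,0,0,0,0,1],[0.004,0,0,0,0,0,1],[0.006,0,0,0,0,0,1],[0.0075,0,0,0,0,0,1],[0.009,0,0,0,0,0,1]]}}

```text
time: 31.2
tool_pos: [0.4583, -0.2228, 0.1147]
tool_rot: [-1.571, 0.031, -0.079]
contact_force: [-3.1, 0.3, -0.1]
opening: 0.0212
```

```bash
python3 ck.py;python3 bd.py
```

```text
t 31.20 stn [-55.2902  40.7545 114.6793] F [-3.0933  0.3261 -0.0644] open 0.02118676617796779 [-1.5707  0.0308 -0.0794]
726 gold extents x -76.62725892483375 82.81756785980706 y -12.439002048556683 87.75814984434965
y -5 xmax 80.8 xmin -9.0 | y 5 xmax 82.7 xmin -6.6 | y 15 xmax 81.5 xmin -24.5 | y 25 xmax 82.7 xmin -22.4 | y 35 xmax 82.2 xmin -76.6 | y 45 xmax 82.8 xmin -35.5 | y 55 xmax 82.5 xmin -36.0 | y 65 xmax 81.7 xmin 0.5 | y 75 xmax 82.6 xmin 2.3 | y 85 xmax 82.0 xmin 3.3 | 
x -35 ymax 56.8 ymin 40.5 | x -25 ymax 54.8 ymin 19.5 | x -5 ymax 59.2 ymin -8.7 | x 5 ymax 87.1 ymin -8.3 | x 15 ymax 85.3 ymin -12.4 | x 25 ymax 86.0 ymin -9.5 | x 35 ymax 86.9 ymin -8.7 | x 45 ymax 87.8 ymin -8.1 | x 55 ymax 85.9 ymin -7.3 | x 65 ymax 86.6 ymin -8.8 | x 75 ymax 87.3 ymin -8.6 | x 85 ymax 85.0 ymin -7.9 |
```

>>> {"api": "apply_moves", "payload": {"plan": [[0.001,0,0,0,0,0,1],[0.002,0,0,0,0,0,1],[0.003,0,0,0,0,0,1],[0.0035,0,0,0,0,0,1],[0.0035,0,0,0,0,0,1]]}}

```text
time: 31.88
tool_pos: [0.4606, -0.2229, 0.1145]
tool_rot: [-1.57, 0.033, -0.079]
contact_force: [-7.4, -0.7, 2.2]
opening: 0.0211
```

```bash
python3 ck.py;python3 bd.py
```

```text
t 31.88 stn [-52.9757  40.851  114.4813] F [-7.4264 -0.7111  2.1844] open 0.02113817814965486 [-1.5704  0.0335 -0.0791]
715 gold extents x -73.99411298313036 83.61192109065814 y -12.235731125232439 87.31908107470589
y -5 xmax 83.2 xmin -6.4 | y 5 xmax 82.7 xmin -4.0 | y 15 xmax 83.6 xmin -19.2 | y 25 xmax 83.0 xmin -22.1 | y 35 xmax 82.2 xmin -74.0 | y 45 xmax 83.4 xmin -35.5 | y 55 xmax 82.5 xmin -36.0 | y 65 xmax 83.5 xmin 3.2 | y 75 xmax 83.2 xmin 6.8 | y 85 xmax 82.0 xmin 6.3 | 
x -35 ymax 56.8 ymin 43.2 | x -25 ymax 57.0 ymin 22.4 | x -15 ymax 52.6 ymin 17.2 | x -5 ymax 59.2 ymin -8.5 | x 5 ymax 84.4 ymin -8.3 | x 15 ymax 85.3 ymin -10.1 | x 25 ymax 86.0 ymin -12.2 | x 35 ymax 86.9 ymin -8.7 | x 45 ymax 87.3 ymin -8.1 | x 55 ymax 85.9 ymin -7.3 | x 65 ymax 86.6 ymin -6.5 | x 75 ymax 87.3 ymin -8.6 | x 85 ymax 85.0 ymin -7.9 |
```

```bash
python3 - <<'E'
from h import *
from cell import robot
s=robot.observe();T=tool(ST[2],-1)
plan(s,[(stn(-80,40,116),T,1,2),(stn(-88,-50,116),T,1,3),(stn(-60,-56,116),T,1,2),(stn(22,-56,116),T,1,3),(stn(22,-35,116),T,1,5)])
E
```

```text
step mm 14 deg 0.5
  step mm 30 deg 0.0
  step mm 14 deg 0.0
  step mm 27 deg 0.0
  step mm 4 deg 0.0
[[-0.0135,-0.0003,-0.0004,0.0,0.0,-0.5,1],[-0.0271,-0.0006,-0.0008,0.0,0.0,-0.9,1],[-0.0297,-0.0005,-0.0308,0.0,0.0,-0.9,1],[-0.0324,-0.0005,-0.0608,0.0,0.0,-0.9,1],[-0.035,-0.0004,-0.0908,0.0,0.0,-0.9,1]]
[[0.014,-0.0002,-0.003,0.0,0.0,0.0,1],[0.0279,-0.0005,-0.006,0.0,0.0,0.0,1],[0.0553,-0.001,-0.006,0.0,0.0,0.0,1],[0.0826,-0.0015,-0.006,0.0,0.0,0.0,1],[0.1099,-0.0019,-0.006,0.0,0.0,0.0,1]]
[[0.0,0.0,0.0042,0.0,0.0,0.0,1],[0.0,0.0,0.0084,0.0,0.0,0.0,1],[0.0,0.0,0.0126,0.0,0.0,0.0,1],[0.0,0.0,0.0168,0.0,0.0,0.0,1],[0.0,0.0,0.021,0.0,0.0,0.0,1]]
   ik err 0.000 speed 0.10 [-0.62  0.39  1.75 -0.01  1.01 -2.11]
   ik err 0.000 speed 0.17 [-0.78  0.45  1.66 -0.01  1.05 -2.26]
   ik err 0.000 speed 0.10 [-0.75  0.49  1.58 -0.01  1.08 -2.24]
   ik err 0.000 speed 0.20 [-0.67  0.61  1.36 -0.01  1.18 -2.16]
   ik err 0.000 speed 0.02 [-0.64  0.59  1.39 -0.01  1.17 -2.13]
```

>>> {"api": "apply_moves", "payload": {"plan": [[-0.0135,-0.0003,-0.0004,0,0,-0.5,1],[-0.0271,-0.0006,-0.0008,0,0,-0.9,1],[-0.0297,-0.0005,-0.0308,0,0,-0.9,1],[-0.0324,-0.0005,-0.0608,0,0,-0.9,1],[-0.035,-0.0004,-0.0908,0,0,-0.9,1]]}}

```text
time: 32.55
tool_pos: [0.4208, -0.3122, 0.1163]
tool_rot: [-1.572, 0.012, -0.079]
contact_force: [0.0, 0.6, -2.6]
opening: 0.0218
```

>>> {"api": "apply_moves", "payload": {"plan": [[0.014,-0.0002,-0.003,0,0,0,1],[0.0279,-0.0005,-0.006,0,0,0,1],[0.0553,-0.001,-0.006,0,0,0,1],[0.0826,-0.0015,-0.006,0,0,0,1],[0.1099,-0.0019,-0.006,0,0,0,1]]}}

```text
time: 33.17
tool_pos: [0.5308, -0.3259, 0.1164]
tool_rot: [-1.571, 0.012, -0.08]
contact_force: [-0.4, 0.0, -2.0]
opening: 0.0216
```

>>> {"api": "apply_moves", "payload": {"plan": [[0,0,0.0042,0,0,0,1],[0,0,0.0084,0,0,0,1],[0,0,0.0126,0,0,0,1],[0,0,0.0168,0,0,0,1],[0,0,0.02,0,0,0,1]]}}

```text
time: 33.8
tool_pos: [0.5305, -0.3056, 0.1166]
tool_rot: [-1.571, 0.014, -0.08]
contact_force: [1.1, -2.5, -1.3]
opening: 0.0216
```

```bash
python3 ck.py;python3 bd.py
```

```text
t 33.80 stn [ 23.1714 -36.0626 116.6376] F [ 1.1165 -2.5454 -1.3051] open 0.02156755147388206 [-1.5713  0.0141 -0.0796]
1015 gold extents x -36.39082935624159 83.48345058174469 y -72.10370880688137 87.31644207368765
y -5 xmax 2.2 xmin -35.8 | y 5 xmax 82.1 xmin -36.4 | y 15 xmax 83.3 xmin -35.1 | y 25 xmax 83.0 xmin -36.2 | y 35 xmax 82.2 xmin -34.4 | y 45 xmax 83.4 xmin -35.5 | y 55 xmax 82.5 xmin -36.3 | y 65 xmax 83.5 xmin -35.1 | y 75 xmax 83.2 xmin -35.9 | y 85 xmax 82.0 xmin -34.1 | 
x -35 ymax 86.4 ymin -8.5 | x -25 ymax 87.3 ymin -8.1 | x -15 ymax 85.3 ymin -9.3 | x -5 ymax 86.2 ymin -9.1 | x 5 ymax 87.1 ymin -5.6 | x 15 ymax 85.3 ymin 60.3 | x 25 ymax 86.0 ymin 64.5 | x 35 ymax 86.9 ymin 62.5 | x 45 ymax 85.1 ymin 3.5 | x 55 ymax 85.9 ymin 3.7 | x 65 ymax 86.6 ymin -72.1 | x 75 ymax 86.8 ymin -66.4 | x 85 ymax 85.0 ymin 6.0 |
```

Board is flush and square (-x edge at about -35.5). One more 2 mm press in +y to confirm contact, then I'll back off and measure it again with the arm clear.

>>> {"api": "apply_moves", "payload": {"plan": [[0,0,0.0008,0,0,0,1],[0,0,0.0016,0,0,0,1],[0,0,0.002,0,0,0,1],[0,0,0.002,0,0,0,1],[0,0,0.002,0,0,0,1]]}}

```text
time: 34.48
tool_pos: [0.5307, -0.305, 0.1167]
tool_rot: [-1.573, 0.014, -0.08]
contact_force: [-1.7, -5.9, -0.6]
opening: 0.0215
```

```bash
python3 ck.py; python3 - <<'E'
from h import *
from cell import robot
s=robot.observe();T=tool(ST[2],-1)
plan(s,[(stn(15,-60,118),T,1,2),(stn(-20,-70,230),T,1,3),(np.array([.42,-.17,.30]),T,1,4),(np.array([.40,-.02,.32]),T,1,3),(np.array([.40,.085,.22]),T,1,3)])
E
```

```text
t 34.48 stn [ 23.3815 -35.4427 116.6995] F [-1.7345 -5.9077 -0.6361] open 0.021502134010090105 [-1.5731  0.0139 -0.0796]
  step mm 13 deg 0.1
  step mm 39 deg 0.0
  step mm 48 deg 0.0
  step mm 51 deg 0.0
  step mm 48 deg 0.0
[[-0.0042,-0.0006,-0.0123,0.1,0.0,0.1,1],[-0.0084,-0.0011,-0.0246,0.1,0.0,0.2,1],[-0.0206,-0.0383,-0.028,0.1,0.0,0.2,1],[-0.0327,-0.0754,-0.0314,0.1,0.0,0.2,1],[-0.0449,-0.1126,-0.0348,0.1,0.0,0.2,1]]
[[-0.0198,-0.0172,0.04,0.0,0.0,0.0,1],[-0.0395,-0.0344,0.0801,0.0,0.0,0.0,1],[-0.0592,-0.0516,0.1202,0.0,0.0,0.0,1],[-0.079,-0.0687,0.1602,0.0,0.0,0.0,1],[-0.0897,-0.0752,0.2095,0.0,0.0,0.0,1]]
[[-0.0107,-0.0066,0.0494,0.0,0.0,0.0,1],[-0.0215,-0.0131,0.0987,0.0,0.0,0.0,1],[-0.0237,0.0203,0.1336,0.0,0.0,0.0,1],[-0.0259,0.0536,0.1685,0.0,0.0,0.0,1],[-0.0281,0.087,0.2034,0.0,0.0,0.0,1]]
   ik err 0.000 speed 0.06 [-0.68  0.6   1.38 -0.01  1.18 -2.17]
   ik err 0.000 speed 0.19 [-0.73  0.46  1.3  -0.01  1.4  -2.22]
   ik err 0.000 speed 0.25 [-0.55  0.16  1.53 -0.01  1.46 -2.04]
   ik err 0.000 speed 0.35 [-0.24  0.05  1.61 -0.    1.5  -1.73]
   ik err 0.000 speed 0.27 [ 0.02  0.13  1.79  0.    1.23 -1.47]
```

>>> {"api": "apply_moves", "payload": {"plan": [[-0.0042,-0.0006,-0.0123,0,0,0,1],[-0.0084,-0.0011,-0.0246,0,0,0,1],[-0.0206,-0.0383,-0.028,0,0,0,1],[-0.0327,-0.0754,-0.0314,0,0,0,1],[-0.0449,-0.1126,-0.0348,0,0,0,1]]}}

```text
time: 35.1
tool_pos: [0.484, -0.3353, 0.2305]
tool_rot: [-1.57, 0.015, -0.08]
contact_force: [0.9, -0.4, -1.0]
opening: 0.0217
```

>>> {"api": "apply_moves", "payload": {"plan": [[-0.0198,-0.0172,0.04,0,0,0,1],[-0.0395,-0.0344,0.0801,0,0,0,1],[-0.0592,-0.0516,0.1202,0,0,0,1],[-0.079,-0.0687,0.1602,0,0,0,1],[-0.0897,-0.0752,0.2095,0,0,0,1]]}}

```text
time: 35.72
tool_pos: [0.4125, -0.1184, 0.3072]
tool_rot: [-1.571, 0.013, -0.081]
contact_force: [-0.7, 0.4, -1.1]
opening: 0.0214
```

```bash
python3 bd.py; python3 - <<'E'
from h import *
from cell import robot,cams
w=cams.read_camera("wrist").astype(int);print("\nbrown row",[r for r in range(150,260) if w[r,323,2]-w[r,323,0]>25][:1],w[156:216:3,323].sum(1)//3)
s=robot.observe();T=tool(ST[2],-1);print(s["tool_pos"])
plan(s,[(np.array([.38,.05,.30]),T,1,3),(np.array([.36,.125,.16]),T,1,4),(np.array([.36,.125,.105]),T,1,3)])
E
```

```text
810 gold extents x -152.7310604274372 83.68933912225191 y -9.624445399876672 107.89049799375138
y -5 xmax 83.2 xmin 23.5 | y 5 xmax 82.7 xmin 42.0 | y 15 xmax 83.6 xmin 54.3 | y 25 xmax 83.0 xmin 58.8 | y 35 xmax 82.2 xmin 59.5 | y 45 xmax 83.7 xmin -17.0 | y 55 xmax 82.5 xmin -31.3 | y 65 xmax 83.5 xmin -37.1 | y 75 xmax 83.2 xmin -35.9 | y 85 xmax 82.0 xmin -82.0 | 
x -35 ymax 86.4 ymin 59.5 | x -25 ymax 87.1 ymin 54.8 | x -15 ymax 85.3 ymin 47.4 | x -5 ymax 86.2 ymin 42.5 | x 5 ymax 87.1 ymin 54.1 | x 15 ymax 85.3 ymin 63.0 | x 25 ymax 86.0 ymin -9.1 | x 35 ymax 86.9 ymin -8.7 | x 45 ymax 87.1 ymin -8.1 | x 55 ymax 85.9 ymin -9.6 | x 65 ymax 86.6 ymin -9.2 | x 75 ymax 87.0 ymin -8.6 | x 85 ymax 85.0 ymin -7.9 | 
brown row [198] [178 188 107 116 113 116 196 188 190 188 189 189 188 188  69  51  49  52
  51  52]
[ 0.4124 -0.1158  0.3075]
  step mm 56 deg 0.1
  step mm 40 deg 0.0
  step mm 18 deg 0.0
[[-0.0149,0.0028,0.0543,0.0,0.1,0.1,1],[-0.0299,0.0055,0.1085,-0.1,0.1,0.2,1],[-0.0448,0.0083,0.1628,-0.1,0.2,0.3,1],[-0.0508,0.0434,0.1811,-0.1,0.2,0.3,1],[-0.0568,0.0785,0.1993,-0.1,0.2,0.3,1]]
[[-0.0058,0.0351,0.0183,0.0,0.0,0.0,1],[-0.0117,0.0702,0.0366,0.0,0.0,0.0,1],[-0.0114,0.0885,0.0366,0.0,0.0,0.0,1],[-0.011,0.1069,0.0366,0.0,0.0,0.0,1],[-0.0107,0.1252,0.0366,0.0,0.0,0.0,1]]
   ik err 0.000 speed 0.43 [-0.07  0.02  1.69  0.    1.45 -1.56]
   ik err 0.000 speed 0.26 [ 0.13  0.15  1.96  0.    1.05 -1.36]
   ik err 0.000 speed 0.14 [ 0.13  0.24  2.03  0.    0.89 -1.37]
```

>>> {"api": "apply_moves", "payload": {"plan": [[-0.0149,0.0028,0.0543,0,0,-0.3,1],[-0.0299,0.0055,0.1085,0,0,-0.5,1],[-0.0448,0.0083,0.1628,0,0,-0.8,1],[-0.0508,0.0434,0.1811,0,0,-0.8,1],[-0.0568,0.0785,0.1993,0,0,-0.8,1]]}}

```text
time: 36.45
tool_pos: [0.3714, 0.0847, 0.2278]
tool_rot: [-1.57, -0.001, -0.079]
contact_force: [1.2, -1.2, -2.0]
opening: 0.0216
```

>>> {"api": "apply_moves", "payload": {"plan": [[-0.0058,0.0351,0.0183,0,0,0,1],[-0.0117,0.0702,0.0366,0,0,0,1],[-0.0114,0.0885,0.0366,0,0,0,1],[-0.011,0.1069,0.0366,0,0,0,1],[-0.0107,0.1252,0.0366,0,0,0,1]]}}

```text
time: 37.08
tool_pos: [0.3639, 0.1211, 0.1025]
tool_rot: [-1.571, 0.001, -0.08]
contact_force: [0.3, 0.6, -1.4]
opening: 0.0218
```

>>> {"api": "apply_moves", "payload": {"plan": [[0,0.002,0,0,0,0,1],[0,0.004,0,0,0,0,1],[0,0.006,0,0,0,0,1],[0,0.007,0,0,0,0,1],[0,0.0075,0,0,0,0,1]]}}

```text
time: 37.7
tool_pos: [0.3635, 0.1216, 0.0959]
tool_rot: [-1.571, 0.0, -0.079]
contact_force: [-0.2, 0.5, -2.5]
opening: 0.0219
```

>>> {"api": "apply_moves", "payload": {"plan": [[0,0.001,0,0,0,0,1],[0,0.0015,0,0,0,0,1],[0,0.002,0,0,0,0,1],[0,0.0025,0,0,0,0,1],[0,0.003,0,0,0,0,1]]}}

```text
time: 38.33
tool_pos: [0.3634, 0.1216, 0.0927]
tool_rot: [-1.571, 0.0, -0.079]
contact_force: [0.2, -0.1, -1.8]
opening: 0.0219
```

>>> {"api": "apply_moves", "payload": {"plan": [[0,0.001,0,0,0,0,1],[0,0.0015,0,0,0,0,1],[0,0.002,0,0,0,0,1],[0,0.0025,0,0,0,0,1],[0,0.003,0,0,0,0,1]]}}

```text
time: 38.95
tool_pos: [0.3636, 0.1216, 0.0905]
tool_rot: [-1.571, -0.0, -0.079]
contact_force: [-3.3, -1.3, 17.1]
opening: 0.0214
```

Contact at 17 N. I'll ease off slightly, release, then rise.

>>> {"api": "apply_moves", "payload": {"plan": [[0,-0.001,0,0,0,0,1],[0,-0.001,0,0,0,0,0.3],[0,-0.001,0,0,0,0,-0.1],[0,-0.001,0,0,0,0,-0.3],[0,-0.001,0,0,0,0,-0.3]]}}

```text
time: 39.58
tool_pos: [0.3634, 0.1216, 0.0907]
tool_rot: [-1.571, 0.001, -0.08]
contact_force: [1.9, -0.6, 0.5]
opening: 0.0566
```

>>> {"api": "apply_moves", "payload": {"plan": [[0,0,0,0,0,0,-0.3],[0,-0.02,0,0,0,0,-0.3],[0,-0.06,0,0,0,0,-0.3],[0,-0.11,0,0,0,0,-0.3],[0,-0.16,0,0,0,0,-0.3]]}}

```text
time: 40.2
tool_pos: [0.3632, 0.1215, 0.2523]
tool_rot: [-1.571, 0.001, -0.079]
contact_force: [1.4, 1.0, -0.5]
opening: 0.0597
```

```bash
python3 bd.py | head -3; python3 - <<'E'
from h import *
from cell import robot,cams
s=robot.observe();print(s["contact_force"],s["opening"],s["tool_pos"])
a=cams.read_camera("side");t=cams.read_camera("top")
k=cams.calibration("side");print(proj([.3635,.1216,0.0],k),proj([.3635,.1216,.13],k))
o=np.hstack([cv2.resize(a[80:400,150:450],(450,480)),cv2.resize(t[160:300,400:500],(343,480))])
cv2.imwrite("pics/fin.png",cv2.convertScaleAbs(o,alpha=1.3))
E
```

```text
1128 gold extents x -36.66545678074649 83.61192109065814 y -9.624445399876672 87.09921840420017
y -5 xmax 83.2 xmin -35.8 | y 5 xmax 82.7 xmin -36.7 | y 15 xmax 83.6 xmin -35.1 | y 25 xmax 83.0 xmin -36.2 | y 35 xmax 82.2 xmin -36.5 | y 45 xmax 83.4 xmin -35.5 | y 55 xmax 82.5 xmin -36.0 | y 65 xmax 83.5 xmin -35.1 | y 75 xmax 83.2 xmin -35.9 | y 85 xmax 82.0 xmin -36.2 | 
x -35 ymax 86.4 ymin -8.5 | x -25 ymax 87.1 ymin -8.1 | x -15 ymax 85.3 ymin -9.3 | x -5 ymax 86.2 ymin -9.1 | x 5 ymax 86.9 ymin -8.3 | x 15 ymax 85.3 ymin -7.6 | x 25 ymax 86.0 ymin -9.5 | x 35 ymax 86.9 ymin -8.7 | x 45 ymax 87.1 ymin -8.1 | x 55 ymax 85.9 ymin -9.6 | x 65 ymax 86.6 ymin -9.2 | x 75 ymax 87.0 ymin -8.6 | x 85 ymax 85.0 ymin -7.9 | [3.0523 0.9902 6.4846] 0.06014816912722471 [0.3661 0.122  0.2583]
[[247.9591 225.9319]] [[242.8484 189.6247]]
```

View pics/fin.png

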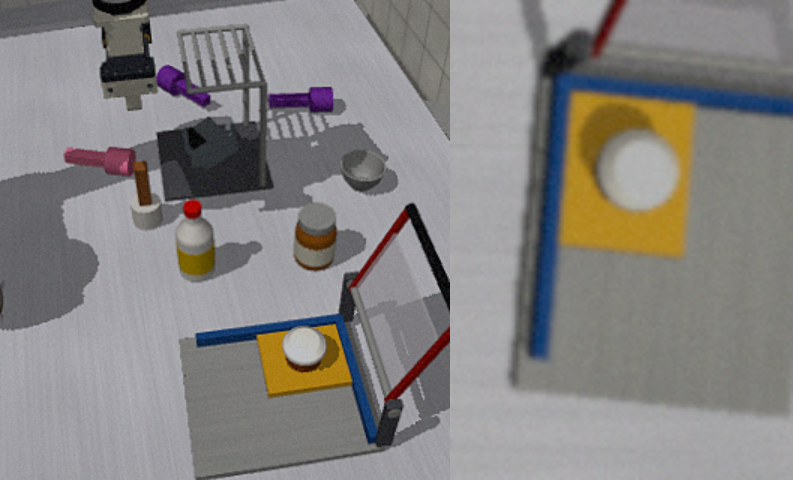

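The final picture shows the tamper upright at (145,200), the board against both blue stops, the guard open, and the bottle, jar and bowl in place. I'm handing in.

>>> {"api": "apply_moves", "payload": {"plan": [[0,0,0,0,0,0,-0.3],[0,0,0,0,0,0,-0.3],[0,0,0,0,0,0,-0.3],[0,0,0,0,0,0,-0.3],[0,0,0,0,0,0,-0.3]]}}

```text
time: 40.98
tool_pos: [0.3635, 0.1216, 0.2505]
tool_rot: [-1.571, 0.001, -0.08]
contact_force: [0.1, -1.1, 0.3]
opening: 0.0596
```

```bash
python3 -c "
from cell import robot
print(robot.observe()['contact_force']);print(robot.hand_in())"
```

```text
[ 0.05085535 -1.06214448  0.31662632]
the job is handed in; nothing more can be done
None
```

I handed the job in at about 41 s, with all three parts done in the order you asked.

**What I did**
- **Guard:** I gripped the bar and swung the guard over. It rests open on its own.
- **Board:** I took the tamper out along its axis and pushed the board with the tamper's foot until it sat in the corner. The gripper stayed well above the board and cake.
- **Tamper:** It stands upright on bare counter at about (0.36, 0.12) m. It touched down with 17 N, and I eased off before releasing.

**Last checks**
- **Board fit:** The last top view shows the board square to both stops. Its near edges measured about x = -36 and y = -9 mm in the station frame, where flush is -35 and -10, so it is flush to within about 1 mm. The push force rose at both stops: about 7 N at the far stop and 6 N at the side stop.
- **Scene:** The last side view shows the tamper upright, the guard open, and the bottle, jar and bowl standing. I didn't measure these three again at the end. After the final hold the wrist force was about 1 N, with the robot touching nothing.

**What went wrong or disagreed**
- The first tilted approach to the guard was out of the arm's reach.
- The first grip closed without catching the bar. The pads seem to reach less far than the stated 11 mm ahead of the TCP, so I gripped about 20 mm deeper.
- The tamper turned about 4° in the jaws while pushing. I corrected for that before setting it down.
- The top view measured the far edges 2–3 mm short of the stops even with the board pressed against them. I took this as measurement bias and relied on the near edges and the contact forces instead.

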